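Take the reworked board off the preheater

ROBOT

A 6-joint arm with a two-finger parallel gripper is mounted at the origin on a cart in front of the work surface, level with it; the furniture and walls round the work are solid. World frame = base frame: x ahead of the robot, y to its left, z up, the work surface at z = 0. Lengths are in m, angles in degrees, forces in N, time in s.
With the tool pointing down it reaches from about 0.375 to 0.975 m from the base axis. Payload 3.8 kg.
Tool frame: the origin (TCP) lies between the finger pads; the fingertips stand 17 mm ahead of it and the grasp point (between the pads) lies 2 mm behind it; x points along the fingers, z is the direction in which the jaws open and shut, and the axes are right-handed (so a half turn about x gives the same grasp; the last joint's range is limited). The gripper opens to 88 mm and grips with 3 to 60 N. Pads are 18 mm wide; open, the fingers measure 123 mm over their backs; the gripper's body (75 mm by 187 mm) begins 45 mm behind the grasp point.
Start: joints at [72.027, 15.12, 91.902, -0, 72.978, -2.114], TCP at [0.184, 0.649, 0.224] pointing down, gripper open.
Joint ranges: [-150.88, 150.88], [-54.13, 125.18], [17.81, 147.31], [-75.09, 255.09], [0, 152.58], [-146.25, 146.25]. Speed limits (degrees/s): [147.25, 147.25, 180, 180, 180, 180].

INTERFACE

Orientations are given as [roll, pitch, yaw] about the fixed x, y, z axes, in that order (R = Rz(yaw) Ry(pitch) Rx(roll)).
In Python, from station import * gives the robot as it stands.
- The arm moves only by the tool play_rows, never from a script. Its argument "steps" is a list of rows, each a list of 6 numbers: the shift along the tool's x, y, z as a fraction of full scale, then the turn, a rotation vector about the tool's x, y, z as a fraction of full scale. In form: [[tx, ty, tz, rx, ry, rz], ...]. A call has 1 to 8 rows; each row is the pose to reach, as a shift and turn from the pose measured when the call began, along the tool's axes at that moment, turning the shorter way round; what a row does not reach only later rows make up. Full scale, the value 1, is 200 mm for a shift and pi rad for a turn. A row lasts 1/8 s, in which the tool goes at most 62.5 mm and 10.7 degrees, less where a joint would pass 70% of its speed; a pose out of reach is approached as far as the arm can. A call with a number of a shift or a turn outside -1 to 1 is refused whole. A call with a gripper value outside its range is refused whole. "gripper" is the opening, from 0 (shut) to 1 (fully open), set as the call begins (left out, the last holds). The fingers move at their own pace and stop on an object; "force" is the grip in N (left out, the last holds). Time passes only in rows, so rows that repeat a pose let the fingers close. It gives the time, the measured TCP pose, the force and the opening at its end, in the units of the state.
- observe(): the state, without advancing time (a new reading comes with each control period).
- get_image(name): name is "scene" or "top"; returns (picture, depth): 480x640x3 uint8, red, green, blue; 480x640 float32, m along the optical axis (not along the pixel's ray), 0 where there is no reading.
- camera_params(name): a dict with "camera_matrix" (3x3 intrinsics, pixels), "camera_from_world" (4x4, takes a point from world to camera coordinates). Camera axes: x right, y up, looking along -z (the intrinsics and any distortion apply to the point x, -y, -z); pixel columns grow to the right and rows downward; lengths in m; the calibration is good to about 2 mm. A picture is of the moment at which its call begins. camera_params takes no time and is no camera call.
- finish_job(): hands the job in, once; it reports no verdict.
Trained networks look in the newest picture that a camera, given by its name, has taken for a name from the list of things; names that differ only in an ending like _2 or _b are one class to them, and where a whole thing is asked for, a point or a joint stands for the part that bears it (a point fixed in the world has none). Each returns a list of dicts, best first, with "p" (0 to 1); they miss things now and then, are a little off and sometimes report something else, mostly with a low value. They report only what shows in the picture. A call takes as long as a camera call.
- find_in(camera, label): "centre" ([column, row] in pixels, amid what is visible of it).
- cut_out(camera, label): "mask" (480x640 bool, what is visible of it) and "centre" ([column, row] in pixels, amid what is visible of it).
- tip_of(camera, label): "centre" ([column, row] in pixels: a listed point, or the origin of a listed thing).
The state is a dict: "clock": time; "q": joint angles; "qvel": joint speeds; "joint_efforts": joint torques, N m; "ee_pos": TCP position; "eef_rot": TCP orientation; "contact_force": force on the tool from outside, world axes, zero at the start; "wrist_torque": the same for the moment, N m; "opening": finger opening in m.
Only numpy, scipy, OpenCV 4.12 (cv2) and the standard library are available. Lean on these libraries where they do the work, as an engineer would, in place of code of your own. Each camera call takes 0.05 s, during which the arm holds its last target.

TASK

The circuit board with the big square steel shield has been reworked and has to come off the preheater into the black tray. Slide open the gate of its lane fully, slide the board out over the front edge until enough of it overhangs to be pinched by its sides, then lift it and lower it into the tray so that it lies flat on the tray's floor, without dropping it. Leave the other board in its lane behind its shut gate, and do not disturb the things standing round about.

Things in the scene. Friction and masses are not known exactly. Their poses are not given: they have to be found in the camera images.
- board_shield_center (a point): Board to move: thin green board 118 (x) x 50 (y) x 2.4 mm, about 60 g, with one big square steel shield (40 mm) in its middle; point at its centre, half-way through. Parts on it are flat (no grip). Lies along one lane of the preheater, left or right, 0 to 30 mm behind the gate. Slides easily on the plate; shut fingers pressed on it with 4 to 10 N drag it along.
- board_chips_center (a point): The other board, same size, with four black oblong chips in a row, in the other lane; it stays there. Centre, same axes.
- preheater: Two-lane board preheater, grey box fixed to the bench, 170 (x) x 142 (y) mm. Origin under its centre at bench height; front = its -x side, y to its left. Plate on top at z = 70 mm, front edge at x = -85 mm. Guide rails stand 6 mm above the plate at both sides of each lane, a stop as high at the rear (x = 77 mm), so a board lying there cannot be gripped.
- mouth_left (a point): Middle of the left lane's front edge, on the plate (x = -85, y = 34.5, z = 70 mm of the preheater, same axes). The lane is 57 mm wide and runs from here 162 mm along +x. A gate track 250 mm long (y) lies in front, 7 mm thick (to x = -92 mm), top 5 mm below the plate (end caps 1 mm above). Past it all is free under an overhanging board, but for a 40 mm high nozzle on the bench.
- mouth_right (a point): The same for the right lane (y = -34.5 mm of the preheater).
- gate_left_knob (a point): Knob of the left lane's gate: black upright cylinder, 14 mm across, 24 mm tall; point at its middle, 97.5 mm above the bench (top 109.5 mm). Gate shut: at x = -88.5, y = 52.5 mm of the preheater. A pin and a foot 16 mm long join it to the gate bar below.
- gate_right_knob (a point): Knob of the right lane's gate, the same; gate shut: x = -88.5, y = -52.5 mm of the preheater.
- gate_left (a joint): Left lane's slide gate, m: 0 shut, 0.062 fully open. The bar (54 mm long, 4 mm thick) stands 7.5 mm above the plate across the lane's mouth and slides outward to the left (preheater's +y); it takes about 1.5 N and stays where it is left.
- gate_right (a joint): Right lane's slide gate, m: 0 shut, 0.062 fully open; the same, slides outward to the right (preheater's -y).
- tray_floor (a point): Black loose tray, 116 (x) x 158 (y) x 24 mm. Point at the centre of its inner floor, 3 mm above the bench. Inside it is 104 mm (x) by 138 mm (y), so the board fits only with its length along the tray's y. Walls rise 21 mm above this point. It stands beside the preheater or far left; it swaps places with the multimeter.
- multimeter: Bystander: hand-held multimeter lying on its back, 142 x 68 x 42 mm; it and the tray swap places between starts. Origin at its underside.
- flux_bottle: Bystander: needle bottle standing at the left or right side of the preheater, 35 mm across, 102 mm tall. Origin at its underside.
- screwdriver_red: Bystander: precision screwdriver lying along the other side of the preheater, 185 mm long. Origin at its underside.
- solder_spool: Bystander: reel of solder wire behind the preheater, 65 x 120 x 48 mm with its loose wire end (the reel is 60 mm across and stands about 30 mm from the origin). Origin at its underside.
- nozzle_2: Bystander: hot-air nozzle standing on the bench in front of the preheater, 25 x 31 x 40 mm. Origin at its underside.

How it is judged:
By the outcome, as a careful person would: the job done as asked, in the order asked, and still so for the second after the job is handed in, with the robot touching nothing.
It also fails if it takes over 59 s, if anything falls off the work surface, if the arm or the gripper's body presses on something with over 40 N, if the wrist force passes 120 N, or if a joint passes its speed limit or range.

## Working session

There is one attempt and no reset: what is moved stays moved. The work goes in short steps, Python scripts to look and compute and a tool call to move; the robot and the scene stay as the last step left them, time stands still between calls to the robot, and variables do not carry over. Pictures are saved under pics/ and viewed, and the job is handed in when it is done.

Besides the shell and the picture viewer there is one more tool, called after "Call:" as name([rows], argument=value, ...), one row to a line, values as JSON. play_rows: Moves the arm, as the interface text tells. Its arguments: {"type":"object","properties":{"steps":{"type":"array","items":{"type":"array","items":{"type":"number","minimum":-1,"maximum":1}}},"gripper":{"type":"number"},"force":{"type":"number"}},"required":["steps"]}

```bash
ls; mkdir -p pics
python3 - <<'E'
from station import *
import cv2,numpy as np
print(observe())
for n in ("scene","top"):
    p,d=get_image(n); cv2.imwrite(f"pics/{n}0.png",p[:,:,::-1]); np.save(f"{n}_d.npy",d)
    c=camera_params(n); print(n,c)
for l in ["board_shield_center","board_chips_center","mouth_left","mouth_right","gate_left_knob","gate_right_knob","tray_floor","preheater","nozzle_2","flux_bottle","multimeter"]:
    for n in ("top","scene"):
        print(l,n,[(r['p'],r['centre']) for r in tip_of(n,l)][:2])
print(observe()['clock'])
E
```

```text
pics
{'clock': 0.0, 'q': array([ 7.20247538e+01,  1.51678766e+01,  9.19795822e+01, -3.41556458e-03,
        7.29786947e+01, -2.11445628e+00]), 'qvel': array([ 0.06887584, -0.07877796, -0.04808839,  0.00277585, -0.08870735,
       -0.05682932]), 'joint_efforts': array([ 1.37356779e-03, -5.02100587e+01, -3.56887114e+01,  7.28100515e-02,
        2.93477532e-02, -1.91068975e-04]), 'ee_pos': array([0.18427395, 0.64859158, 0.22291889]), 'eef_rot': array([ 179.36752285,   89.87380422, -106.49226367]), 'contact_force': array([ 0.32452319,  0.00326707, -0.1264439 ]), 'wrist_torque': array([-0.03041717,  0.02286838,  0.02935616]), 'opening': 0.08831359620984697}
scene {'camera_matrix': array([[441.54266418,   0.        , 311.72768203],
       [  0.        , 441.54266418, 237.6480401 ],
       [  0.        ,   0.        ,   1.        ]]), 'camera_from_world': array([[ 0.76714239, -0.64127424, -0.01612147, -0.47815527],
       [ 0.49412113,  0.57470649,  0.65234711, -0.35612357],
       [-0.40906829, -0.50840908,  0.75774887, -0.75659608],
       [ 0.        ,  0.        ,  0.        ,  1.      
[... 847 characters left out ...]
h_right scene [(0.65, [405.7, 395.8])]
gate_left_knob top [(0.6, [405.1, 253.6])]
gate_left_knob scene []
gate_right_knob top [(0.6, [445.3, 254.7])]
gate_right_knob scene [(0.68, [411.6, 401.2]), (0.42, [441.3, 366.9])]
tray_floor top [(0.87, [272.0, 215.0]), (0.3, [405.6, 252.1])]
tray_floor scene [(0.91, [299.1, 239.0])]
preheater top [(0.69, [415.8, 229.8])]
preheater scene [(0.63, [417.8, 372.5])]
nozzle_2 top [(0.5, [407.1, 282.7])]
nozzle_2 scene [(0.68, [346.6, 407.9]), (0.35, [417.2, 372.8])]
flux_bottle top [(0.61, [377.6, 218.9])]
flux_bottle scene [(0.83, [391.2, 322.1]), (0.68, [404.8, 344.0])]
multimeter top [(0.97, [186.1, 228.8])]
multimeter scene [(0.73, [236.5, 191.2])]
1.2
```

View pics/top0.png

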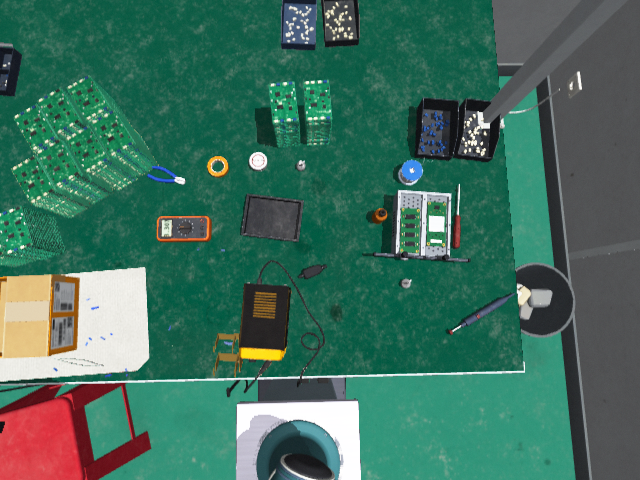

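View pics/scene0.png

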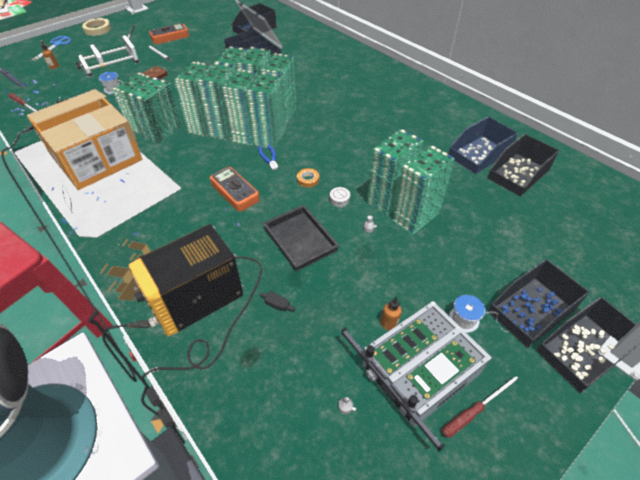

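Run:
```python
import cv2
a=cv2.imread("pics/top0.png")[180:300,350:490]; cv2.imwrite("pics/topz.png",cv2.resize(a,None,fx=5,fy=5,interpolation=cv2.INTER_CUBIC))
a=cv2.imread("pics/scene0.png")[295:455,335:525]; cv2.imwrite("pics/scz.png",cv2.resize(a,None,fx=4,fy=3.75,interpolation=cv2.INTER_CUBIC)[:600])
```

```text
(no output)
```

View pics/topz.png

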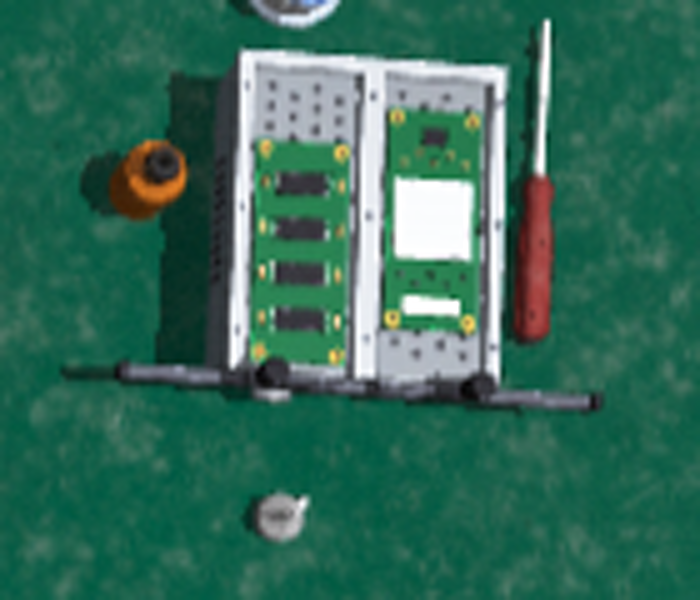

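View pics/scz.png

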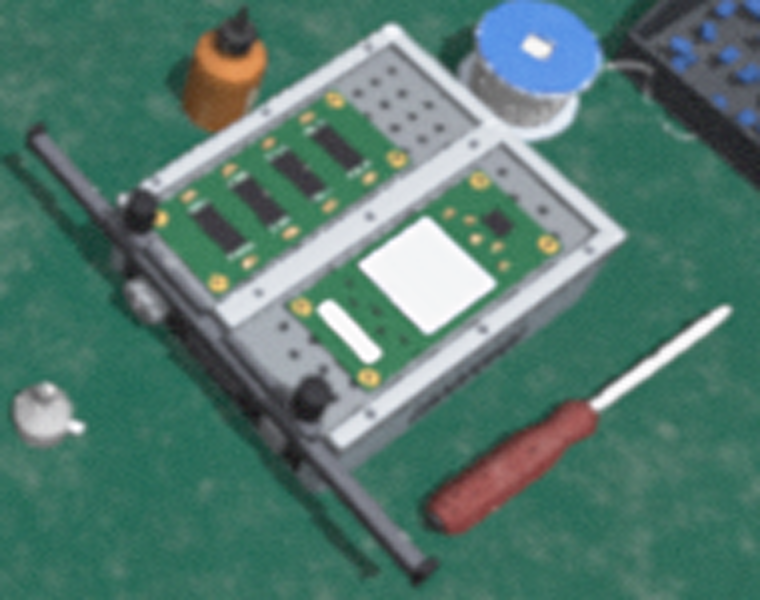

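```bash
cat > h.py <<'E'
import numpy as np
from station import *
from scipy.optimize import least_squares
def proj(n,P):
    c=camera_params(n);K=c['camera_matrix'];T=c['camera_from_world']
    q=np.atleast_2d(P)@T[:3,:3].T+T[:3,3]; q=q*[1,-1,-1]; u=q@K.T; return u[:,:2]/u[:,2:]
def ray(n,uv,z):
    c=camera_params(n);K=c['camera_matrix'];T=c['camera_from_world']
    d=np.linalg.inv(K)@[uv[0],uv[1],1]; d=T[:3,:3].T@(d*[1,-1,-1]); o=-T[:3,:3].T@T[:3,3]
    return o+d*(z-o[2])/d[2]
def Rz(a): return np.array([[np.cos(a),-np.sin(a),0],[np.sin(a),np.cos(a),0],[0,0,1]])
def fit(obs,x0):
    def w(p,m): return m@Rz(p[2]).T+[p[0],p[1],0]
    def f(p):
        return np.concatenate([(proj(n,w(p,np.array(m)[None]))[0]-uv) for n,m,uv in obs])
    r=least_squares(f,x0,loss='soft_l1'); return r.x,f(r.x).reshape(-1,2)
E
python3 - <<'E'
from h import *
t=lambda u,v:(350+u/5,180+v/5)
s=lambda u,v:(335+u/4,295+v/3.75)
O=[("top",(.085,.071,.076),t(243,52)),("top",(.085,-.071,.076),t(507,68)),
("top",(-.0885,.0525,.1095),t(272,370)),("top",(-.0885,-.0525,.1095),t(481,383)),
("top",(-.0885,.125,.071),t(65,371)),("top",(-.0885,-.125,.071),t(601,402)),
("scene",(.085,.071,.076),s(392,27)),("scene",(.085,-.071,.076),s(625,236)),("scene",(-.085,-.071,.076),s(342,450)),
("scene",(-.0885,-.0525,.1095),s(314,381)),("scene",(-.0885,.0525,.1095),s(142,197)),
("scene",(-.0885,.125,.071),s(37,132)),("scene",(-.0885,-.125,.071),s(427,570))]
for sel in ("top","scene",""):
    o=[k for k in O if sel in k[0]]
    p,r=fit(o,[.65,-.3,0]); print(sel,p[:2].round(4),np.degrees(p[2]).round(2)); print(r.round(1).tolist())
pre=p
np.save("pre.npy",p)
inv=lambda P:(Rz(-p[2])@(P-[p[0],p[1],0])).round(4)
for n,f,pts in (("top",t,[(388,110),(482,112),(475,330),(383,325)]),("scene",s,[(478,170),(570,243),(371,392),(288,303)])):
    for q in pts: print(n,inv(ray(n,f(*q),.0724)))
# tray
for n,uv in (("top",(272,215)),("scene",(299.1,239))): print(ray(n,uv,.003))
for n,uv in (("top",(407.1,282.7)),("scene",(346.6,407.9))): print('noz',ray(n,uv,.0))
from scipy.spatial.transform import Rotation as R
print(R.from_euler('xyz',observe()['eef_rot'],degrees=True).as_matrix().round(3))
import cv2
a=cv2.imread("pics/top0.png")[185:250,230:315]; cv2.imwrite("pics/trz.png",cv2.resize(a,None,fx=8,fy=8,interpolation=cv2.INTER_CUBIC))
a=cv2.imread("pics/scene0.png")[200:275,255:345]; cv2.imwrite("pics/trsz.png",cv2.resize(a,None,fx=8,fy=8,interpolation=cv2.INTER_CUBIC))
E
```

```text
top [ 0.6067 -0.3379] -5.25
[[-0.9, -0.6], [-0.3, 0.2], [0.3, 0.1], [0.2, 0.5], [10.6, -0.5], [-0.7, 0.3]]
scene [ 0.6055 -0.3388] -5.35
[[0.2, -1.3], [0.6, -0.1], [-0.7, -0.0], [0.0, 2.3], [-0.0, 0.6], [-0.7, -2.1], [0.5, -0.1]]
 [ 0.6059 -0.3385] -5.35
[[-0.6, -0.4], [0.0, 0.5], [0.5, 0.4], [0.4, 0.9], [10.9, -0.3], [-0.5, 0.7], [0.3, -1.5], [0.6, -0.3], [-0.6, -0.3], [0.1, 2.0], [0.0, 0.3], [-0.6, -2.3], [0.5, -0.5]]
top [ 0.0596 -0.0095  0.0724]
top [ 0.0624 -0.0594  0.0724]
top [-0.0541 -0.059   0.0724]
top [-0.0551 -0.0109  0.0724]
scene [ 0.0586 -0.0099  0.0724]
scene [ 0.0637 -0.0589  0.0724]
scene [-0.0561 -0.0599  0.0724]
scene [-0.0563 -0.0104  0.0724]
[0.65010182 0.06249102 0.003     ]
[0.63699414 0.06300375 0.003     ]
noz [ 0.45620427 -0.30471109  0.        ]
noz [ 0.4536783  -0.30015131  0.        ]
[[ 0.    -0.962  0.273]
 [-0.     0.273  0.962]
 [-1.    -0.    -0.   ]]
```

View pics/trz.png

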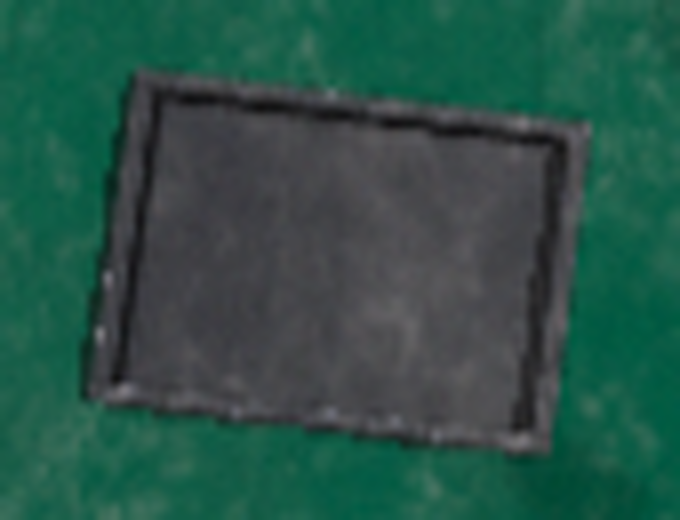

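View pics/trsz.png

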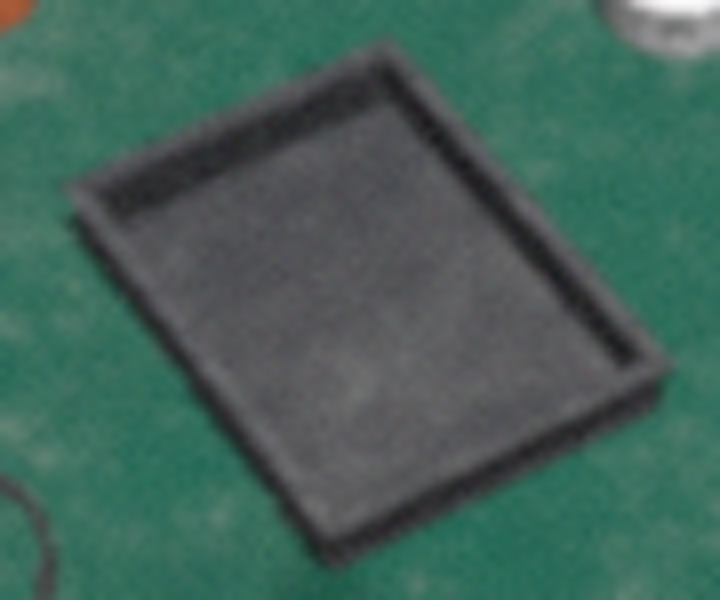

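Run:
```python
from h import *
t=lambda u,v:(230+u/8,185+v/8)
s=lambda u,v:(255+u/8,200+v/8)
m=[(.058,.079,.024),(.058,-.079,.024),(-.058,-.079,.024),(-.058,.079,.024)]
O=[("top",a,t(*b)) for a,b in zip(m,[(138,75),(590,125),(548,450),(88,400)])]+[("scene",a,s(*b)) for a,b in zip(m,[(388,42),(668,372),(330,540),(72,190)])]
for sel in ("top","scene",""):
    o=[k for k in O if sel in k[0]]
    p,r=fit(o,[.65,.06,0]); print(sel,p[:2].round(4),np.degrees(p[2]).round(2)); print(r.round(1).tolist())
np.save("tray.npy",p)
pre=np.load("pre.npy")
W=lambda x,y,z=0:(Rz(pre[2])@[x,y,z]+[pre[0],pre[1],0]).round(4)
print("knobR",W(-.0885,-.0525),"open",W(-.0885,-.1145),"board",W(.003,-.0347))
```

```text
top [0.6385 0.0591] -7.69
[[-0.5, -0.7], [0.3, -0.3], [0.4, 0.7], [-0.2, 0.2]]
scene [0.6367 0.0574] -8.05
[[0.4, -0.5], [1.4, -0.2], [-0.3, 0.8], [-1.7, -0.3]]
 [0.6376 0.0584] -7.9
[[-0.2, -0.5], [0.6, 0.1], [0.6, 1.1], [-0.0, 0.4], [0.3, -0.9], [1.4, -0.8], [-0.2, 0.3], [-1.7, -0.6]]
knobR [ 0.5129 -0.3826  0.    ] open [ 0.5071 -0.4443  0.    ] board [ 0.6057 -0.3734  0.    ]
```

```bash
cat >> h.py <<'E'
from scipy.spatial.transform import Rotation as R
def state():
    o=observe(); return o, np.array(o['ee_pos']), R.from_euler('xyz',o['eef_rot'],degrees=True)
def down(yaw): # tool x down, z horizontal at yaw deg
    a=np.radians(yaw); z=np.array([np.cos(a),np.sin(a),0]); x=np.array([0,0,-1.]); y=np.cross(z,x)
    return R.from_matrix(np.stack([x,y,z],1))
def rows(*targets):
    o,p,r=state()
    print('clock',round(o['clock'],2),'pos',p.round(4),'q',np.round(o['q'],1),'F',np.round(o['contact_force'],2),'open',round(o['opening'],4))
    for pos,yaw in targets:
        d=r.inv().apply(np.array(pos)-p)/.2
        t=(r.inv()*down(yaw)).as_rotvec()/np.pi
        print('[',', '.join(f'{v:.4f}' for v in list(d)+list(t)),']  dist',round(np.linalg.norm(np.array(pos)-p)*1000),'deg',round(np.linalg.norm(t)*180,1))
pre=np.load('pre.npy'); tray=np.load('tray.npy')
PY=90+np.degrees(pre[2]); TY=np.degrees(tray[2])
def W(x,y,ztip): # TCP for tip at pre frame point
    return Rz(pre[2])@[x,y,0]+[pre[0],pre[1],ztip+.017]
def inP(p): return (Rz(-pre[2])@(np.array(p)-[pre[0],pre[1],0])-[0,0,.017]).round(4)
E
python3 - <<'E'
from h import *
print(PY,TY,W(-.0885,-.015,.09))
rows(([.30,.50,.224],78),([.36,.43,.224],80))
E
```

```text
84.65209781607983 -7.896535288436314 [ 0.51641848 -0.3452332   0.107     ]
clock 1.2 pos [0.1845 0.6493 0.2242] q [72.  15.1 91.9 -0.  73.  -2.1] F [ 0.23 -0.27  0.15] open 0.0883
[ 0.0010, -0.7596, -0.5602, -0.0214, -0.0000, 0.0000 ]  dist 189 deg 3.9
[ 0.0010, -1.1438, -0.8149, -0.0326, -0.0000, 0.0000 ]  dist 281 deg 5.9
```

Call:
play_rows([
  [0,-0.225,-0.24,-0.015,0,0],
  [0,-0.45,-0.48,-0.03,0,0],
  [0,-0.675,-0.72,-0.045,0,0],
  [0,-0.9,-0.95,-0.058,0,0],
  [0,-0.9,-0.95,-0.058,0,0],
], gripper=0, force=20)

```text
clock: 1.82
ee_pos: [0.3069, 0.4145, 0.2244]
eef_rot: [-117.8, 90.0, -33.4]
contact_force: [1.1, 0.5, 0.2]
opening: 0.0401
```

Run:
```python
from h import *
rows(([.43,.24,.224],PY))
```

```text
clock 1.82 pos [0.3069 0.4145 0.2244] q [ 50.7  -2.3 111.1  -0.   71.1 -33.6] F [1.13 0.53 0.25] open 0.0401
[ 0.0025, -0.6982, -0.8082, -0.0015, -0.0001, 0.0002 ]  dist 214 deg 0.3
```

Call:
play_rows([
  [0,-0.2,-0.24,0,0,0],
  [0,-0.4,-0.48,0,0,0],
  [0,-0.6,-0.72,0,0,0],
  [0,-0.8,-0.96,0,0,0],
])

```text
clock: 2.33
ee_pos: [0.4468, 0.2096, 0.2251]
eef_rot: [-57.9, 89.9, 26.5]
contact_force: [0.2, 1.3, -0.1]
opening: 0.0008
```

Call:
play_rows([
  [0,-0.2,-0.24,0,0,0],
  [0,-0.4,-0.48,0,0,0],
  [0,-0.6,-0.72,0,0,0],
  [0,-0.6,-0.96,0,0,0],
])

```text
clock: 2.82
ee_pos: [0.5503, 0.0055, 0.2251]
eef_rot: [-64.7, 89.8, 19.7]
contact_force: [-0.6, 0.1, 0.3]
opening: 0.0004
```

Call:
play_rows([
  [0,0,-0.24,0,0,0],
  [0,0,-0.48,0,0,0],
  [0,0,-0.72,0,0,0],
  [0,0,-0.96,0,0,0],
])

```text
clock: 3.32
ee_pos: [0.5321, -0.1865, 0.225]
eef_rot: [-66.5, 89.7, 17.9]
contact_force: [0.1, -0.2, 0.4]
opening: 0.0002
```

Run:
```python
from h import *
rows((W(-.0885,-.012,.15),PY),(W(-.0885,-.012,.09),PY))
```

```text
clock 3.33 pos [ 0.5321 -0.1865  0.225 ] q [ -22.     2.9  105.8    0.2   71.  -106.4] F [ 0.05 -0.19  0.38] open 0.0002
[ 0.2887, 0.0020, -0.7830, -0.0014, 0.0006, 0.0014 ]  dist 167 deg 0.4
[ 0.5887, 0.0033, -0.7835, -0.0014, 0.0006, 0.0014 ]  dist 196 deg 0.4
```

Call:
play_rows([
  [0.1,0,-0.25,0,0,0],
  [0.2,0,-0.5,0,0,0],
  [0.29,0.003,-0.7,0,0,0.001],
  [0.29,0.003,-0.783,0,0,0.001],
  [0.45,0.003,-0.783,0,0,0.001],
  [0.56,0.003,-0.783,0,0,0.001],
  [0.588,0.003,-0.783,0,0,0.001],
  [0.588,0.003,-0.783,0,0,0.001],
])

```text
clock: 4.32
ee_pos: [0.5175, -0.3416, 0.1077]
eef_rot: [-41.7, 89.9, 42.8]
contact_force: [0.6, -0.3, 0.3]
opening: 0.0004
```

Run:
```python
from h import *
import cv2
p,d=get_image("scene"); a=p[295:455,335:525,::-1]; cv2.imwrite("pics/s1.png",cv2.resize(a,None,fx=4,fy=3.75,interpolation=cv2.INTER_CUBIC)[:600])
p,d=get_image("top"); a=p[180:300,350:490,::-1]; cv2.imwrite("pics/t1.png",cv2.resize(a,None,fx=5,fy=5,interpolation=cv2.INTER_CUBIC))
o,P,r=state(); print(inP(P))
rows((W(-.0885,-.025,.09),PY),(W(-.0885,-.09,.09),PY))
```

```text
[-0.0873 -0.0119  0.0917]
clock 4.42 pos [ 0.5179 -0.3423  0.1087] q [ -35.8   14.6  105.3    0.2   59.9 -120.3] F [-0.05 -0.46  0.02] open 0.0004
[ 0.0085, 0.0060, -0.0654, -0.0012, 0.0003, 0.0010 ]  dist 13 deg 0.3
[ 0.0083, 0.0047, -0.3904, -0.0012, 0.0003, 0.0010 ]  dist 78 deg 0.3
```

View pics/s1.png

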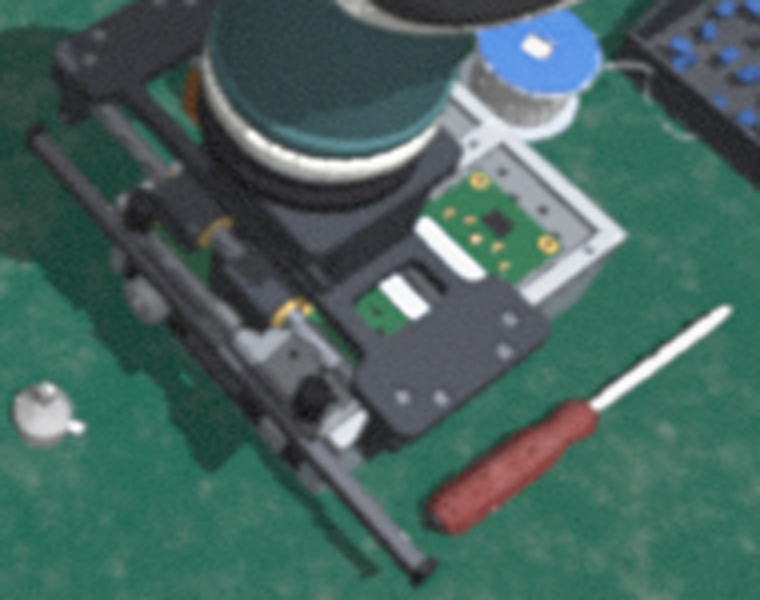

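View pics/t1.png

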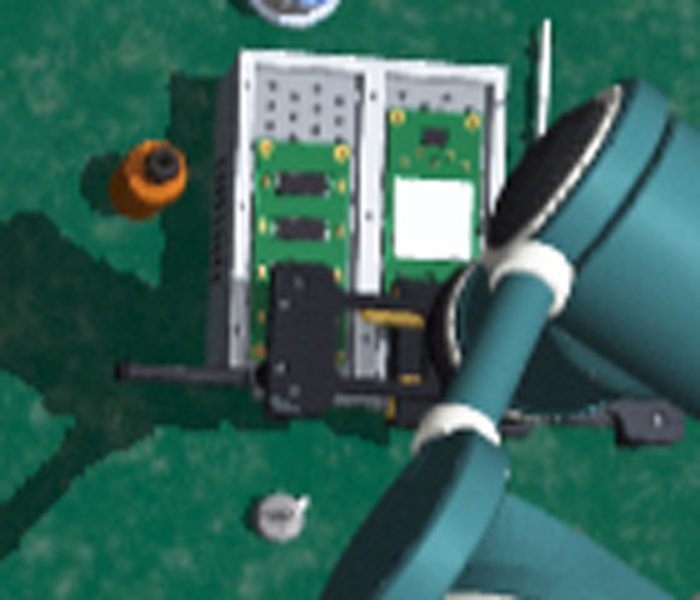

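Call:
play_rows([
  [0.008,0.005,-0.05,0,0,0],
  [0.008,0.005,-0.1,0,0,0],
  [0.008,0.005,-0.15,0,0,0],
  [0.008,0.005,-0.2,0,0,0],
  [0.008,0.005,-0.25,0,0,0],
  [0.008,0.005,-0.3,0,0,0],
  [0.008,0.005,-0.34,0,0,0],
  [0.008,0.005,-0.36,0,0,0],
])

```text
clock: 5.42
ee_pos: [0.5099, -0.4144, 0.107]
eef_rot: [-75.2, 89.8, 9.2]
contact_force: [0.7, 0.2, -0.6]
opening: 0.0004
```

Run:
```python
from h import *
import cv2
p,d=get_image("scene"); a=p[295:455,335:525,::-1]; cv2.imwrite("pics/s2.png",cv2.resize(a,None,fx=4,fy=3.75,interpolation=cv2.INTER_CUBIC)[:600])
o,P,r=state(); print(inP(P))
rows((W(-.0885,-.09,.09),PY))
```

```text
[-0.0886 -0.0848  0.09  ]
clock 5.47 pos [ 0.5099 -0.4147  0.107 ] q [ -41.4   18.4  100.6    0.2   60.8 -125.8] F [ 0.77 -0.51  0.19] open 0.0005
[ 0.0002, -0.0004, -0.0261, -0.0014, 0.0002, 0.0011 ]  dist 5 deg 0.3
```

View pics/s2.png

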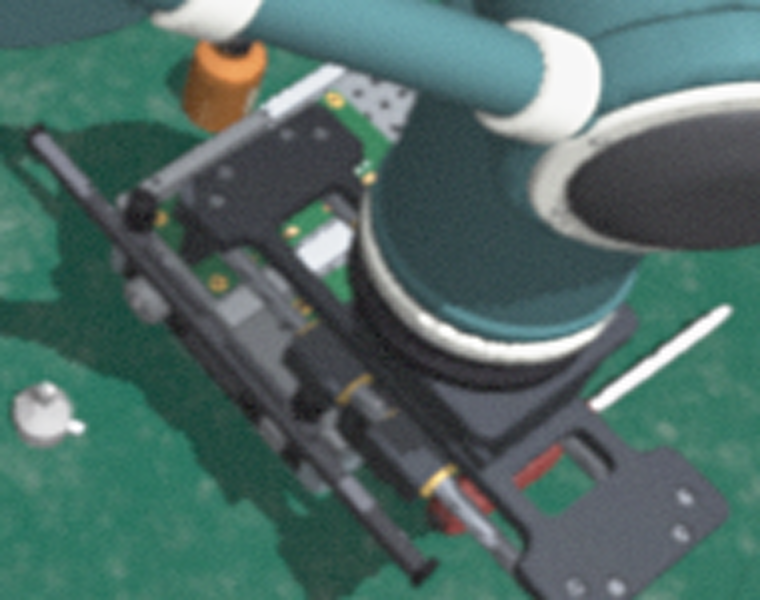

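Run:
```python
from h import *
import cv2
p,d=get_image("scene")
o,P,r=state()
tip=P-[0,0,.017]
cx,cy=proj("scene",tip)[0]; print(cx,cy)
x0,y0=int(cx)-50,int(cy)-45
a=np.ascontiguousarray(p[y0:y0+80,x0:x0+100,::-1]); a=cv2.resize(a,None,fx=7.5,fy=7.5,interpolation=cv2.INTER_CUBIC)
def mk(Pw,c):
    u=proj("scene",Pw)[0]; cv2.circle(a,(int((u[0]-x0+.5)*7.5),int((u[1]-y0+.5)*7.5)),4,c,-1)
mk(tip,(0,0,255)); mk(P,(0,255,255))
mk(W(-.0885,-.0525,.1095-.017),(255,0,255))
mk(W(-.0885,-.0525,.0855-.017),(255,0,0))
for s in (.125,-.125): mk(W(-.0885,s,.071-.017),(255,255,0))
cv2.imwrite("pics/s3.png",a)
def bp(u,v): 
    c=camera_params("scene");K=c['camera_matrix'];T=c['camera_from_world']
    z=d[v,u]; q=np.linalg.inv(K)@[u,v,1]*z*[1,-1,-1]; return T[:3,:3].T@(q-T[:3,3])
# knob pixel ~ 335+312/4, 295+392/3.75
for u,v in ((412,397),(413,399),(412,401),(411,395)):
    w=bp(u,v); print(u,v,d[v,u],w.round(4),inP(w+[0,0,.017]))
```

```text
425.7028750418091 420.057888736473
412 397 0.6026702 [ 0.4773 -0.393   0.1972] [-0.123  -0.0662  0.1972]
413 399 0.6025984 [ 0.477  -0.3954  0.1954] [-0.1231 -0.0687  0.1954]
412 401 0.68754894 [ 0.5086 -0.3834  0.1085] [-0.0927 -0.0537  0.1085]
411 395 0.6006133 [ 0.4768 -0.3909  0.201 ] [-0.1237 -0.0641  0.201 ]
```

View pics/s3.png

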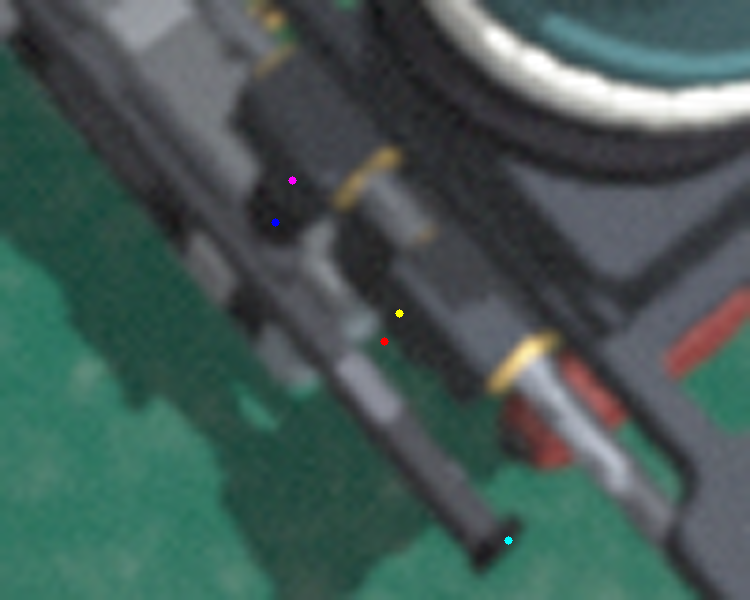

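Run:
```python
from h import *
import cv2
p,d=get_image("scene"); cv2.imwrite("pics/s4.png",cv2.resize(p[240:480,280:600,::-1],(800,600),interpolation=cv2.INTER_CUBIC))
c=camera_params("scene");K=c['camera_matrix'];T=c['camera_from_world']
for v in range(392,436,4):
    l=[]
    for u in range(400,450,4):
        z=d[v,u]; q=np.linalg.inv(K)@[u,v,1]*z*[1,-1,-1]; w=T[:3,:3].T@(q-T[:3,3]); w=inP(w+[0,0,.017])*1000
        l.append("%d,%d,%d"%tuple(w))
    print(v,' | '.join(l))
o,P,r=state(); print(inP(P), o['opening'])
p,d=get_image("top"); cv2.imwrite("pics/t4.png",cv2.resize(p[180:330,350:550,::-1],(800,600),interpolation=cv2.INTER_CUBIC))
```

```text
392 -86,-25,77 | -78,-27,70 | -123,-58,198 | -122,-63,208 | -118,-66,208 | -114,-69,208 | -109,-72,209 | -112,-78,226 | -112,-83,235 | -124,-92,272 | -125,-97,282 | -122,-100,284 | -117,-102,282
396 -89,-29,71 | -82,-32,68 | -76,-35,66 | -123,-65,200 | -122,-70,210 | -117,-73,206 | -111,-75,204 | -99,-75,186 | -112,-85,227 | -357,-182,797 | -124,-98,272 | -121,-102,276 | -120,-105,281
400 -89,-32,61 | -89,-39,75 | -93,-47,98 | -122,-67,188 | -123,-73,201 | -119,-76,202 | -114,-79,201 | -109,-82,201 | -112,-88,218 | -113,-92,229 | -113,-97,239 | -124,-105,273 | -121,-108,275
404 -91,-35,52 | -89,-41,63 | -94,-50,92 | -93,-55,100 | -123,-75,192 | -99,-70,144 | -98,-74,151 | -114,-86,204 | -108,-89,200 | -112,-94,218 | -113,-99,231 | -123,-107,264 | -124,-111,275
408 -89,-37,34 | -91,-45,57 | -93,-52,76 | -89,-56,79 | -81,-59,71 | -100,-73,134 | -98,-77,142 | -120,-91,208 | -116,-94,209 | -112,-97,209 | -112,-101,221 | -111,-105,228 | -124,-113,267
412 -82,-35,0 | -88,-46,34 | -91,-54,59 | -89,-59,68 | -84,-63,68 | -100,-75,124 | -98,-80,131 | -124,-95,208 | -119,-98,208 | -115,-100,208
[... 294 characters left out ...]
,-71,64 | -86,-75,63 | -57,-70,0 | -100,-91,128 | -123,-104,200 | -123,-108,209 | -118,-111,207 | -114,-114,208 | -106,-116,200
424 -96,-51,1 | -90,-55,1 | -84,-59,0 | -84,-65,15 | -91,-74,51 | -91,-80,65 | -85,-83,64 | -55,-78,0 | -123,-106,191 | -123,-110,200 | -120,-114,205 | -114,-116,200 | -110,-119,201
428 -100,-56,0 | -94,-60,0 | -89,-64,0 | -82,-67,-1 | -77,-72,0 | -91,-83,55 | -89,-88,63 | -60,-83,0 | -54,-87,0 | -124,-113,193 | -44,-95,1 | -44,-101,16 | -115,-123,203
432 -103,-60,-3 | -98,-64,-1 | -93,-69,0 | -87,-73,0 | -81,-76,-1 | -76,-80,-1 | -91,-91,56 | -88,-96,64 | -60,-92,0 | -53,-96,-2 | -48,-100,0 | -49,-105,16 | -44,-110,19
[-0.0886 -0.084   0.09  ] 0.0007311285842901257
```

View pics/s4.png

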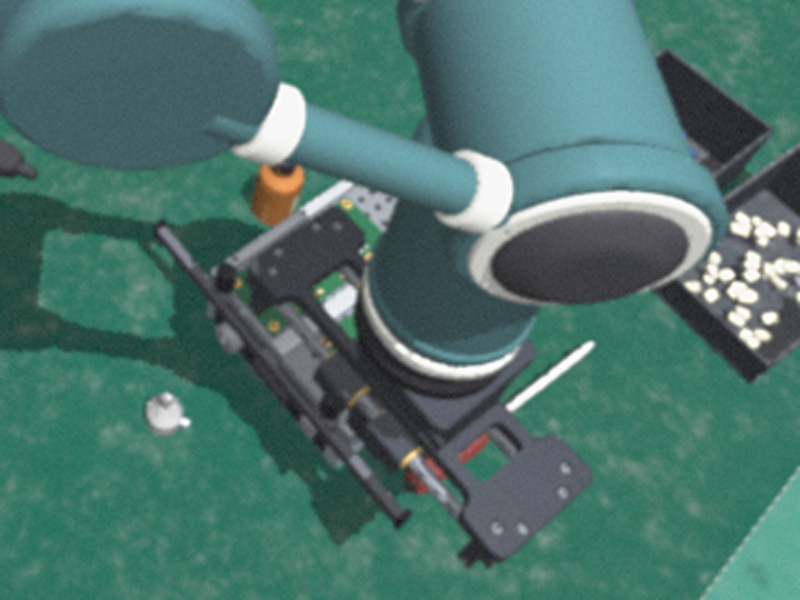

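View pics/t4.png

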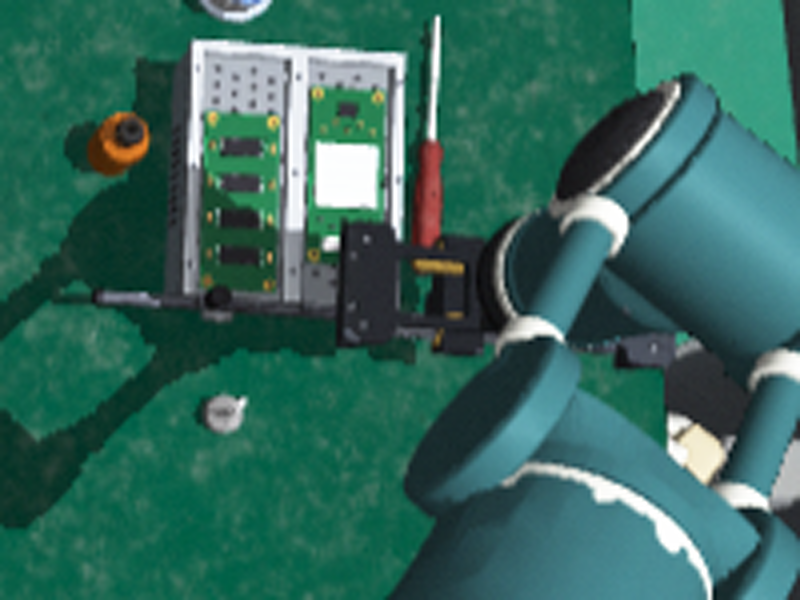

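```bash
cat >> h.py <<'E'
def cloud(n,d):
    c=camera_params(n);K=c['camera_matrix'];T=c['camera_from_world']
    v,u=np.mgrid[:480,:640]; q=np.stack([u,v,np.ones_like(u)],-1)@np.linalg.inv(K).T*d[...,None]*[1,-1,-1]
    w=(q-T[:3,3])@T[:3,:3]
    return w, (w-[pre[0],pre[1],0])@Rz(pre[2])
E
python3 - <<'E'
from h import *
for n in ("scene","top"):
    p,d=get_image(n); w,c=cloud(n,d); c=c[d>0]
    for z in range(80,260,8):
        m=(abs(c[:,2]*1000-z)<4)&(c[:,0]>-.14)&(c[:,0]<-.05)&(c[:,1]<-.03)&(c[:,1]>-.15)
        if m.sum(): print(n,z,m.sum(),(np.percentile(c[m],[5,95],axis=0)*1000).round().tolist())
print(observe()['clock'])
E
```

```text
scene 80 51 [[-94.0, -63.0, 76.0], [-85.0, -33.0, 81.0]]
scene 88 10 [[-94.0, -58.0, 87.0], [-90.0, -47.0, 91.0]]
scene 96 19 [[-95.0, -58.0, 93.0], [-90.0, -47.0, 100.0]]
scene 104 16 [[-95.0, -58.0, 100.0], [-90.0, -49.0, 108.0]]
scene 112 11 [[-95.0, -57.0, 108.0], [-92.0, -47.0, 111.0]]
scene 120 9 [[-100.0, -90.0, 121.0], [-98.0, -77.0, 124.0]]
scene 128 25 [[-101.0, -95.0, 124.0], [-98.0, -70.0, 131.0]]
scene 136 18 [[-101.0, -80.0, 134.0], [-98.0, -70.0, 139.0]]
scene 144 18 [[-101.0, -80.0, 141.0], [-98.0, -69.0, 147.0]]
scene 152 20 [[-101.0, -80.0, 148.0], [-98.0, -69.0, 155.0]]
scene 160 1 [[-100.0, -74.0, 157.0], [-100.0, -74.0, 157.0]]
scene 168 16 [[-95.0, -83.0, 164.0], [-91.0, -75.0, 170.0]]
scene 176 2 [[-99.0, -75.0, 177.0], [-97.0, -75.0, 178.0]]
scene 184 2 [[-100.0, -75.0, 182.0], [-98.0, -75.0, 183.0]]
scene 192 62 [[-124.0, -114.0, 190.0], [-117.0, -56.0, 196.0]]
scene 200 464 [[-124.0, -144.0, 198.0], [-69.0, -36.0, 204.0]]
scene 208 508 [[-124.0, -115.0, 204.0], [-110.0, -53.0, 211.0]]
scene 216 60 [[-113.0, -142.0, 216.0], [-74.0, -34.0, 220.0]]
scene 224 57
[... 363 characters left out ...]
 1 [[-84.0, -59.0, 107.0], [-84.0, -59.0, 107.0]]
top 128 5 [[-87.0, -71.0, 126.0], [-78.0, -69.0, 129.0]]
top 136 4 [[-88.0, -70.0, 136.0], [-80.0, -69.0, 138.0]]
top 144 2 [[-82.0, -68.0, 140.0], [-77.0, -68.0, 141.0]]
top 184 2 [[-117.0, -64.0, 186.0], [-58.0, -55.0, 187.0]]
top 192 18 [[-120.0, -67.0, 190.0], [-54.0, -52.0, 196.0]]
top 200 52 [[-120.0, -84.0, 197.0], [-63.0, -33.0, 204.0]]
top 208 151 [[-119.0, -75.0, 205.0], [-55.0, -52.0, 211.0]]
top 216 54 [[-110.0, -62.0, 212.0], [-70.0, -33.0, 220.0]]
top 224 109 [[-110.0, -147.0, 222.0], [-64.0, -32.0, 228.0]]
top 232 66 [[-109.0, -68.0, 228.0], [-66.0, -36.0, 232.0]]
top 240 5 [[-110.0, -70.0, 237.0], [-104.0, -67.0, 243.0]]
5.725
```

```bash
sed -i 's/ztip+.017\]/ztip-.013]/; s/-\[0,0,.017\]).round/+[0,0,.013]).round/' h.py
python3 - <<'E'
from h import *
o,P,r=state(); print(inP(P))
rows((W(-.0885,-.012,.122),PY),(W(-.0885,-.012,.09),PY))
E
```

```text
[-0.0885 -0.0836  0.12  ]
clock 5.72 pos [ 0.51   -0.4136  0.107 ] q [ -41.3   18.3  100.7    0.2   60.9 -125.8] F [ 0.69 -0.31  0.22] open 0.0003
[ -0.0096, 0.0010, 0.3582, -0.0011, 0.0003, 0.0010 ]  dist 72 deg 0.3
[ 0.1504, 0.0015, 0.3580, -0.0011, 0.0003, 0.0010 ]  dist 78 deg 0.3
```

Call:
play_rows([
  [-0.01,0,0.15,0,0,0],
  [-0.01,0,0.3,0,0,0],
  [-0.01,0,0.358,0,0,0.001],
  [-0.01,0,0.358,0,0,0.001],
  [0.05,0,0.358,0,0,0.001],
  [0.1,0,0.358,0,0,0.001],
  [0.14,0,0.358,0,0,0.001],
  [0.14,0,0.358,0,0,0.001],
])

```text
clock: 6.72
ee_pos: [0.516, -0.342, 0.0775]
eef_rot: [45.9, 89.8, 130.3]
contact_force: [0.1, -0.3, 1.0]
opening: 0.0002
```

Run:
```python
from h import *
import cv2
p,d=get_image("scene"); a=p[350:450,350:475,::-1]; cv2.imwrite("pics/s5.png",cv2.resize(a,None,fx=6,fy=6,interpolation=cv2.INTER_CUBIC))
o,P,r=state(); print(inP(P))
rows((W(-.0885,-.025,.09),PY),(W(-.0885,-.09,.09),PY))
w,c=cloud("scene",d); c=c[d>0]
for z in range(76,190,6):
        m=(abs(c[:,2]*1000-z)<3)&(c[:,0]>-.14)&(c[:,0]<-.05)&(c[:,1]<.03)&(c[:,1]>-.043)
        if m.sum(): print(z,m.sum(),(np.percentile(c[m],[5,95],axis=0)*1000).round().tolist())
```

```text
[-0.0887 -0.012   0.0913]
clock 6.78 pos [ 0.5165 -0.3423  0.0783] q [-3.590e+01  1.650e+01  1.065e+02  1.000e-01  5.710e+01 -1.203e+02] F [ 0.39 -0.35  0.47] open 0.0006
[ 0.0062, -0.0011, -0.0649, -0.0013, 0.0005, -0.0004 ]  dist 13 deg 0.3
[ 0.0057, -0.0024, -0.3899, -0.0013, 0.0005, -0.0004 ]  dist 78 deg 0.3
76 52 [[-91.0, -42.0, 73.0], [-61.0, 18.0, 78.0]]
82 6 [[-91.0, -38.0, 79.0], [-88.0, 16.0, 80.0]]
94 8 [[-101.0, -22.0, 91.0], [-99.0, -1.0, 97.0]]
100 4 [[-101.0, -0.0, 99.0], [-100.0, 2.0, 102.0]]
106 4 [[-101.0, -2.0, 104.0], [-100.0, 3.0, 105.0]]
112 5 [[-101.0, -1.0, 110.0], [-100.0, 2.0, 113.0]]
118 4 [[-101.0, -1.0, 116.0], [-100.0, 3.0, 120.0]]
124 9 [[-102.0, -3.0, 122.0], [-100.0, 4.0, 126.0]]
130 1 [[-101.0, 2.0, 127.0], [-101.0, 2.0, 127.0]]
136 6 [[-95.0, -7.0, 135.0], [-92.0, -3.0, 137.0]]
142 3 [[-96.0, -4.0, 139.0], [-95.0, -3.0, 144.0]]
148 2 [[-98.0, -3.0, 147.0], [-98.0, -3.0, 150.0]]
154 2 [[-102.0, -4.0, 151.0], [-101.0, -4.0, 156.0]]
160 21 [[-124.0, -42.0, 160.0], [-104.0, 16.0, 163.0]]
166 54 [[-124.0, -42.0, 163.0], [-117.0, 17.0, 169.0]]
172 123 [[-124.0, -41.0, 170.0], [-110.0, 28.0, 175.0]]
178 331 [[-124.0, -41.0, 176.0], [-110.0, 18.0, 181.0]]
184 40 [[-123.0, -39.0, 181.0], [-111.0, 17.0, 183.0]]
```

View pics/s5.png

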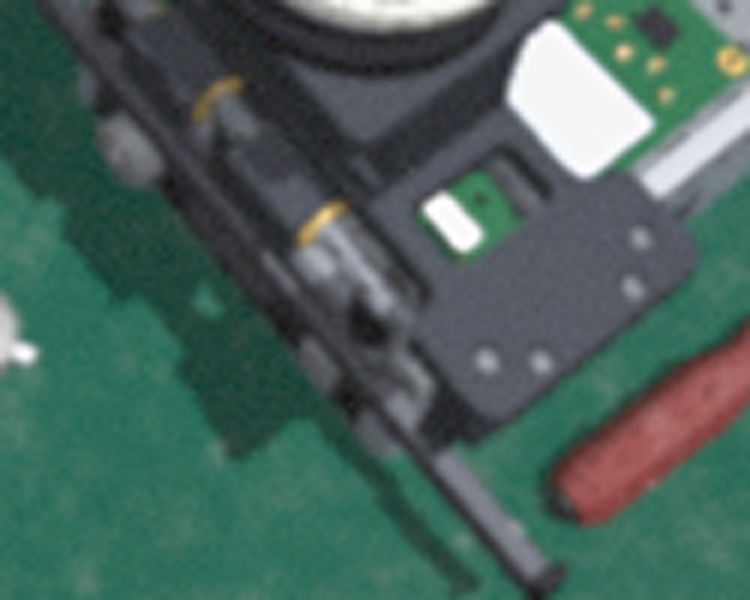

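Call:
play_rows([
  [0,0,-0.05,0,0,0],
  [0,0,-0.1,0,0,0],
  [0,0,-0.15,0,0,0],
  [0,0,-0.2,0,0,0],
])

```text
clock: 7.28
ee_pos: [0.5128, -0.3829, 0.0785]
eef_rot: [18.8, 89.9, 103.2]
contact_force: [1.0, 1.3, 1.6]
opening: 0.0006
```

Run:
```python
from h import *
o,P,r=state(); print(inP(P))
rows((W(-.0885,-.09,.091),PY))
```

```text
[-0.0885 -0.0529  0.0915]
clock 7.28 pos [ 0.5128 -0.3829  0.0785] q [-3.900e+01  1.850e+01  1.039e+02  1.000e-01  5.770e+01 -1.235e+02] F [0.96 1.31 1.63] open 0.0006
[ 0.0023, -0.0010, -0.1857, -0.0014, 0.0005, -0.0002 ]  dist 37 deg 0.3
```

Call:
play_rows([
  [0,0,-0.05,0,0,0],
  [0,0,-0.1,0,0,0],
  [0,0,-0.13,0,0,0],
  [0,0,-0.15,0,0,0],
  [0,0,-0.16,0,0,0],
])

```text
clock: 7.9
ee_pos: [0.5097, -0.4149, 0.0784]
eef_rot: [19.4, 89.9, 103.8]
contact_force: [1.1, 0.8, 0.8]
opening: 0.0004
```

Call:
play_rows([
  [0,0,-0.01,0,0,0],
  [0,0,-0.02,0,0,0],
  [0,0,-0.025,0,0,0],
])

```text
clock: 8.28
ee_pos: [0.5092, -0.4199, 0.0784]
eef_rot: [20.6, 89.9, 105.0]
contact_force: [-0.2, 1.3, 0.4]
opening: 0.0006
```

Run:
```python
from h import *
import cv2
p,d=get_image("scene"); a=p[350:450,350:475,::-1]; cv2.imwrite("pics/s6.png",cv2.resize(a,None,fx=6,fy=6,interpolation=cv2.INTER_CUBIC))
o,P,r=state(); print(inP(P))
rows((W(-.0885,-.09,.091),PY))
```

```text
[-0.0887 -0.0901  0.0914]
clock 8.32 pos [ 0.5092 -0.42    0.0784] q [-4.170e+01  2.040e+01  1.012e+02  1.000e-01  5.840e+01 -1.261e+02] F [1.45 0.66 0.47] open 0.0004
[ 0.0022, -0.0011, 0.0006, -0.0014, 0.0005, -0.0002 ]  dist 1 deg 0.3
```

View pics/s6.png

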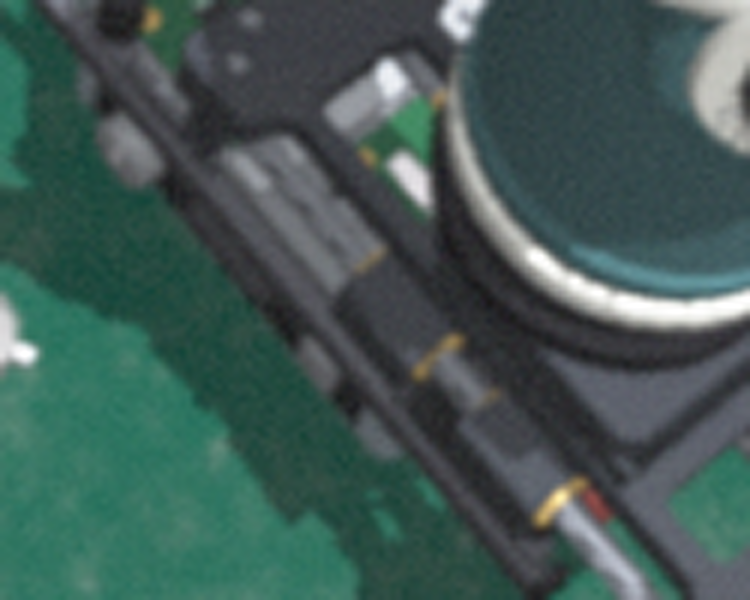

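Call:
play_rows([
  [0,0,-0.01,0,0,0],
  [0,0,-0.02,0,0,0],
  [0,0,-0.025,0,0,0],
  [0,0,-0.025,0,0,0],
])

```text
clock: 8.82
ee_pos: [0.5089, -0.4232, 0.0784]
eef_rot: [14.0, 89.7, 98.4]
contact_force: [0.9, 6.8, 3.1]
opening: 0.0003
```

Run:
```python
from h import *
o,P,r=state(); print(inP(P),o['contact_force'])
p,d=get_image("scene")
w,c=cloud("scene",d); c=c[d>0]
m=(abs(c[:,2]-.1)<.012)&(c[:,0]>-.12)&(c[:,0]<-.05)&(c[:,1]<-.045)&(c[:,1]>-.15)
print(m.sum(),(c[m]*1000).round()[:40].tolist())
```

```text
[-0.0887 -0.0933  0.0914] [0.90792128 6.80907532 3.06904177]
56 [[-99.0, -79.0, 108.0], [-100.0, -80.0, 108.0], [-100.0, -81.0, 111.0], [-100.0, -79.0, 101.0], [-100.0, -80.0, 105.0], [-100.0, -82.0, 108.0], [-100.0, -83.0, 111.0], [-101.0, -80.0, 101.0], [-101.0, -81.0, 103.0], [-100.0, -82.0, 105.0], [-100.0, -84.0, 108.0], [-100.0, -85.0, 110.0], [-98.0, -86.0, 110.0], [-100.0, -81.0, 98.0], [-101.0, -83.0, 104.0], [-99.0, -84.0, 103.0], [-98.0, -85.0, 103.0], [-98.0, -86.0, 107.0], [-98.0, -88.0, 111.0], [-100.0, -82.0, 96.0], [-100.0, -84.0, 100.0], [-100.0, -85.0, 101.0], [-99.0, -86.0, 103.0], [-99.0, -87.0, 106.0], [-98.0, -88.0, 107.0], [-101.0, -85.0, 98.0], [-99.0, -85.0, 97.0], [-99.0, -86.0, 99.0], [-99.0, -88.0, 104.0], [-99.0, -89.0, 106.0], [-99.0, -91.0, 110.0], [-99.0, -86.0, 94.0], [-99.0, -87.0, 98.0], [-99.0, -89.0, 101.0], [-99.0, -90.0, 104.0], [-99.0, -91.0, 107.0], [-98.0, -88.0, 93.0], [-98.0, -89.0, 97.0], [-99.0, -91.0, 101.0], [-99.0, -90.0, 95.0]]
```

Call:
play_rows([
  [0,0,-0.01,0,0,0],
  [0,0,-0.015,0,0,0],
  [0,0,-0.015,0,0,0],
])

```text
clock: 9.25
ee_pos: [0.5089, -0.4232, 0.0783]
eef_rot: [13.1, 89.4, 97.5]
contact_force: [1.9, 9.4, 4.6]
opening: 0.0002
```

Run:
```python
from h import *
o,P,r=state(); print(inP(P),o['contact_force'])
rows((W(-.0885,-.083,.092),PY),(W(-.0885,-.083,.115),PY),(W(.011,-.0347,.115),PY),(W(.011,-.0347,.082),PY))
```

```text
[-0.0888 -0.0933  0.0913] [1.9156218  9.41948026 4.55247047]
clock 9.25 pos [ 0.5089 -0.4232  0.0783] q [ -42.1   20.8  100.7    0.4   58.9 -126.7] F [1.92 9.42 4.55] open 0.0002
[ -0.0028, -0.0010, 0.0517, -0.0015, 0.0031, -0.0007 ]  dist 10 deg 0.6
[ -0.1178, -0.0008, 0.0528, -0.0015, 0.0031, -0.0007 ]  dist 26 deg 0.6
[ -0.1166, -0.4971, 0.2966, -0.0015, 0.0031, -0.0007 ]  dist 118 deg 0.6
[ 0.0484, -0.4975, 0.2950, -0.0015, 0.0031, -0.0007 ]  dist 116 deg 0.6
```

Call:
play_rows([
  [0,0,0.05,-0.001,0.003,0],
  [-0.1,0,0.053,-0.001,0.003,0],
  [-0.12,-0.1,0.1,-0.001,0.003,0],
  [-0.12,-0.35,0.22,-0.001,0.003,0],
  [-0.12,-0.497,0.296,-0.001,0.003,0],
  [-0.05,-0.497,0.296,-0.001,0.003,0],
  [0.04,-0.497,0.295,-0.001,0.003,0],
  [0.04,-0.497,0.295,-0.001,0.003,0],
])

```text
clock: 10.25
ee_pos: [0.6107, -0.3733, 0.0672]
eef_rot: [69.4, 89.5, 153.9]
contact_force: [0.3, 0.1, 0.1]
opening: 0.0004
```

Run:
```python
from h import *
import cv2
p,d=get_image("scene"); a=p[330:450,350:500,::-1]; cv2.imwrite("pics/s7.png",cv2.resize(a,None,fx=5,fy=5,interpolation=cv2.INTER_CUBIC))
o,P,r=state(); print(inP(P))
rows((W(.011,-.0347,.0745),PY))
w,c=cloud("scene",d); c=c[d>0]
m=(c[:,2]>.085)&(c[:,2]<.113)&(c[:,0]>-.12)&(c[:,0]<-.07)&(c[:,1]<-.1)&(c[:,1]>-.15)
print('knob',m.sum(),(np.percentile(c[m],[5,50,95],axis=0)*1000).round().tolist())
p,d=get_image("top"); a=p[180:300,350:500,::-1]; cv2.imwrite("pics/t7.png",cv2.resize(a,None,fx=5,fy=5,interpolation=cv2.INTER_CUBIC))
```

```text
[ 0.0088 -0.0347  0.0815]
clock 10.3 pos [ 0.6114 -0.3739  0.0685] q [-3.340e+01  2.670e+01  9.350e+01 -1.000e-01  6.010e+01 -1.179e+02] F [-0.37  0.46  0.43] open 0.0004
[ 0.0351, -0.0114, 0.0000, -0.0008, 0.0006, -0.0019 ]  dist 7 deg 0.4
knob 120 [[-95.0, -120.0, 88.0], [-91.0, -114.0, 108.0], [-83.0, -109.0, 111.0]]
```

View pics/s7.png

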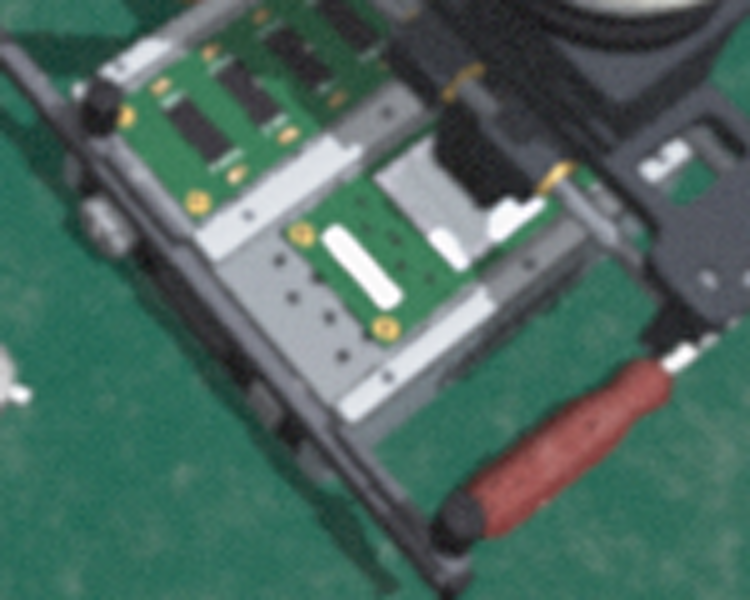

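Call:
play_rows([
  [0.01,-0.011,0,0,0,-0.002],
  [0.02,-0.011,0,0,0,-0.002],
  [0.025,-0.011,0,0,0,-0.002],
  [0.025,-0.011,0,0,0,-0.002],
])

```text
clock: 10.85
ee_pos: [0.6143, -0.3746, 0.0647]
eef_rot: [-63.9, 89.9, 20.6]
contact_force: [1.1, -0.0, 0.7]
opening: 0.0006
```

Call:
play_rows([
  [0.005,0,0,0,0,0],
  [0.01,0,0,0,0,0],
  [0.01,0,0,0,0,0],
])

```text
clock: 11.22
ee_pos: [0.6142, -0.3745, 0.0625]
eef_rot: [-57.9, 89.9, 26.6]
contact_force: [-0.4, -0.5, -0.1]
opening: 0.0004
```

Tip estimate 75.5 mm; no contact yet.

Call:
play_rows([
  [0.005,0,0,0,0,0],
  [0.008,0,0,0,0,0],
  [0.008,0,0,0,0,0],
])

```text
clock: 11.6
ee_pos: [0.6142, -0.3745, 0.0609]
eef_rot: [-54.9, 89.9, 29.6]
contact_force: [0.4, -0.2, -0.8]
opening: 0.0006
```

Call:
play_rows([
  [0.005,0,0,0,0,0],
  [0.008,0,0,0,0,0],
  [0.008,0,0,0,0,0],
])

```text
clock: 11.98
ee_pos: [0.6141, -0.3744, 0.0591]
eef_rot: [-50.6, 89.9, 33.9]
contact_force: [-0.4, 0.3, -0.7]
opening: 0.0003
```

Call:
play_rows([
  [0.005,0,0,0,0,0],
  [0.008,0,0,0,0,0],
  [0.008,0,0,0,0,0],
])

```text
clock: 12.35
ee_pos: [0.6144, -0.3746, 0.0584]
eef_rot: [-67.6, 89.9, 16.9]
contact_force: [-0.9, 1.1, 4.9]
opening: 0.0006
```

Call:
play_rows([
  [0.005,0,0,0,0,0],
  [0.008,0,0,0,0,0],
  [0.008,0,0,0,0,0],
])

```text
clock: 12.72
ee_pos: [0.615, -0.375, 0.0584]
eef_rot: [-86.6, 89.8, -2.1]
contact_force: [-1.3, 0.9, 7.5]
opening: 0.0001
```

Call:
play_rows([
  [0.008,0.02,0,0,0,0],
  [0.008,0.05,0,0,0,0],
  [0.008,0.08,0,0,0,0],
  [0.008,0.1,0,0,0,0],
])

```text
clock: 13.22
ee_pos: [0.5967, -0.374, 0.0584]
eef_rot: [-101.3, 89.5, -16.8]
contact_force: [1.8, 0.4, 7.0]
opening: 0.0004
```

Run:
```python
from h import *
import cv2
p,d=get_image("scene"); a=p[330:450,350:500,::-1]; cv2.imwrite("pics/s8.png",cv2.resize(a,None,fx=5,fy=5,interpolation=cv2.INTER_CUBIC))
o,P,r=state(); print(inP(P))
rows((W(-.070,-.0347,.0745),PY))
```

```text
[-0.0063 -0.0362  0.0714]
clock 13.28 pos [ 0.5963 -0.374   0.0584] q [ -34.2   25.6   96.4    0.2   57.7 -118.8] F [0.88 0.18 5.21] open 0.0006
[ -0.0179, 0.3182, 0.0065, -0.0009, -0.0005, 0.0024 ]  dist 64 deg 0.5
```

View pics/s8.png

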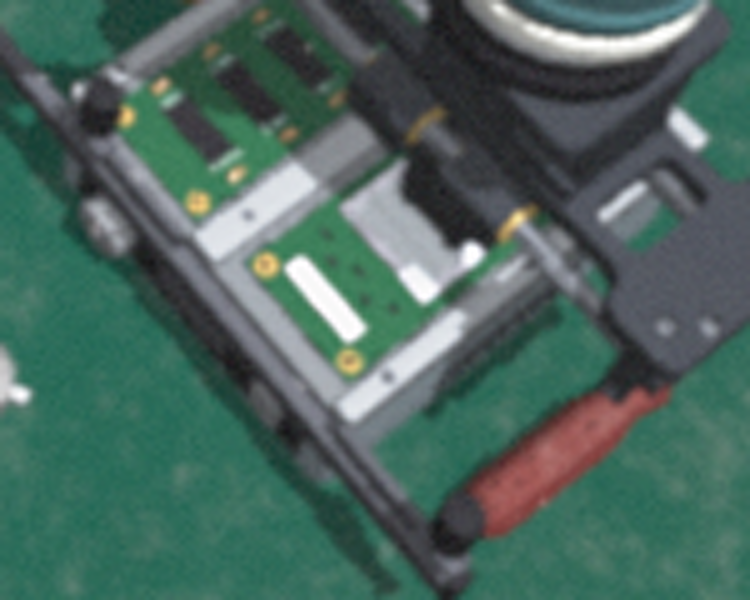

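Call:
play_rows([
  [0.008,0.03,0,0,0,0.002],
  [0.008,0.07,0.002,0,0,0.002],
  [0.008,0.11,0.003,0,0,0.002],
  [0.008,0.15,0.004,0,0,0.002],
  [0.008,0.18,0.004,0,0,0.002],
  [0.008,0.2,0.004,0,0,0.002],
])

```text
clock: 14.02
ee_pos: [0.5581, -0.3704, 0.0584]
eef_rot: [-122.9, 89.6, -38.4]
contact_force: [1.7, -0.6, 6.7]
opening: 0.0008
```

Run:
```python
from h import *
import cv2
p,d=get_image("scene"); a=p[330:450,350:500,::-1]; cv2.imwrite("pics/s9.png",cv2.resize(a,None,fx=5,fy=5,interpolation=cv2.INTER_CUBIC))
o,P,r=state(); print(inP(P))
rows((W(-.070,-.0347,.0745),PY))
```

```text
[-0.0451 -0.0361  0.0714]
clock 14.07 pos [ 0.5577 -0.3703  0.0584] q [ -35.7   22.3  101.    -0.    56.3 -120.2] F [ 1.87 -0.12  6.39] open 0.0006
[ -0.0164, 0.1245, 0.0068, -0.0010, -0.0011, 0.0016 ]  dist 25 deg 0.4
```

View pics/s9.png

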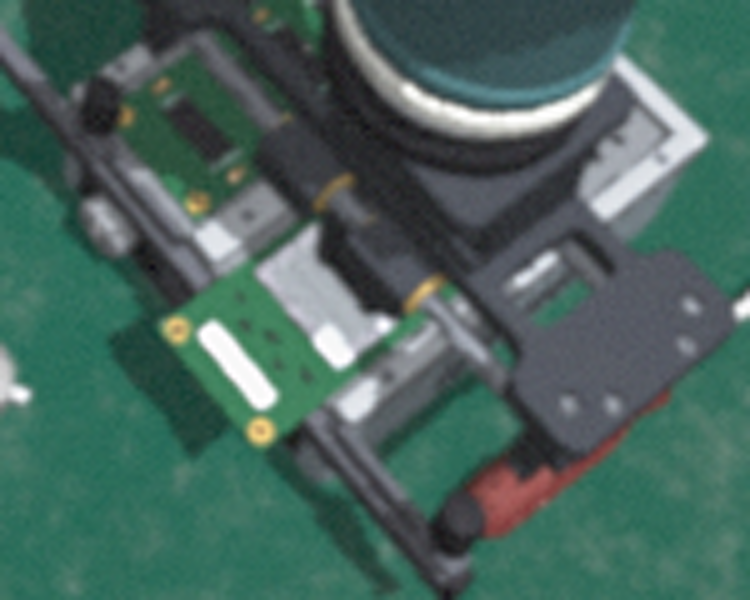

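Run:
```python
from h import *
for uv in ((160,322),(264,447)):
    w=ray("scene",(350+uv[0]/5,330+uv[1]/5),.0724); print(inP(w))
```

```text
[-0.1119 -0.0106  0.0854]
[-0.1111 -0.0603  0.0854]
```

Call:
play_rows([
  [0.007,0.03,0,0,0,0.001],
  [0.007,0.06,0.002,0,0,0.001],
  [0.007,0.09,0.002,0,0,0.001],
  [0.007,0.11,0.002,0,0,0.001],
  [0.007,0.125,0.002,0,0,0.001],
  [0.007,0.125,0.002,0,0,0.001],
])

```text
clock: 14.82
ee_pos: [0.5339, -0.3685, 0.0584]
eef_rot: [-136.9, 89.6, -52.4]
contact_force: [0.3, -0.4, 6.9]
opening: 0.0005
```

Call:
play_rows([
  [-0.02,0,0,0,0,0],
  [-0.1,0,0,0,0,0],
  [-0.2,0.02,0,0,0,0],
  [-0.25,0.15,0,0,0,0],
  [-0.25,0.2,0,0,0,0],
], gripper=0.8)

```text
clock: 15.45
ee_pos: [0.4937, -0.3648, 0.1103]
eef_rot: [-133.7, 89.4, -49.3]
contact_force: [-0.1, -0.1, -0.7]
opening: 0.0486
```

Run:
```python
from h import *
import cv2
p,d=get_image("scene"); a=p[330:450,350:500,::-1]; cv2.imwrite("pics/s10.png",cv2.resize(a,None,fx=5,fy=5,interpolation=cv2.INTER_CUBIC))
o,P,r=state(); print(inP(P))
rows((W(-.111,-.0350,.09),PY))
p,d=get_image("top"); a=p[180:300,350:500,::-1]; cv2.imwrite("pics/t10.png",cv2.resize(a,None,fx=5,fy=5,interpolation=cv2.INTER_CUBIC))
```

```text
[-0.1106 -0.0363  0.1223]
clock 15.5 pos [ 0.4924 -0.3644  0.1093] q [-3.880e+01  1.360e+01  1.065e+02 -1.000e-01  5.950e+01 -1.231e+02] F [-0.57  0.23  0.08] open 0.0526
[ 0.1614, 0.0027, 0.0074, -0.0012, -0.0018, 0.0016 ]  dist 32 deg 0.5
```

View pics/s10.png

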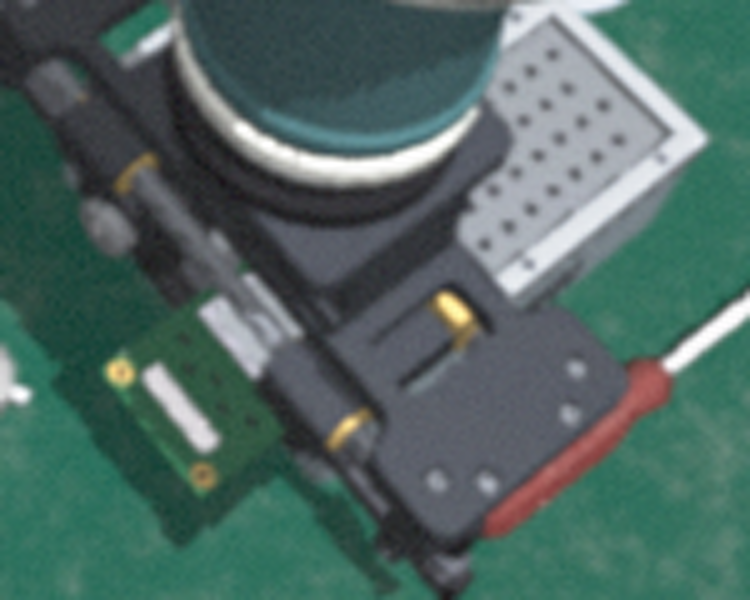

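View pics/t10.png

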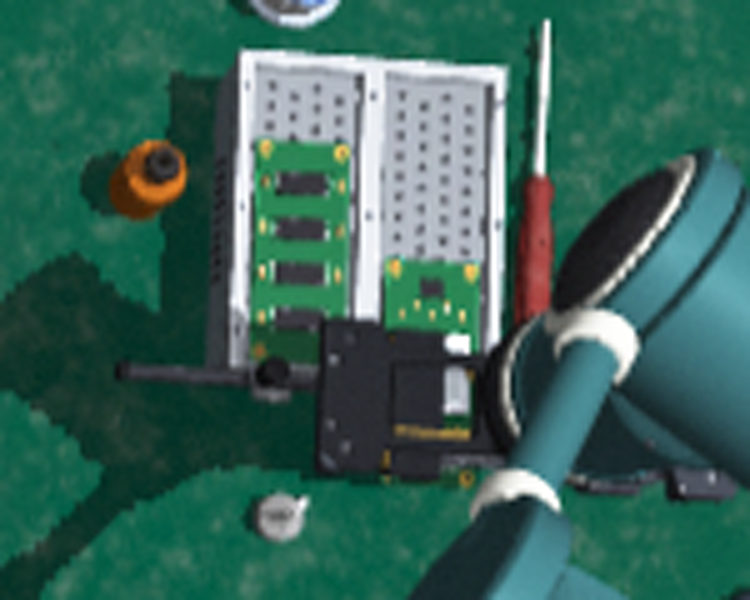

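Run:
```python
from h import *
for uv in ((106,366),(206,494)):
    w=ray("scene",(350+uv[0]/5,330+uv[1]/5),.0724); print(inP(w))
for uv in ((387,260),(481,265)):
    w=ray("top",(350+uv[0]/5,180+uv[1]/5),.0724); print(inP(w))
```

```text
[-0.1359 -0.0116  0.0854]
[-0.1358 -0.0607  0.0854]
[-0.0207 -0.0118  0.0854]
[-0.0196 -0.0612  0.0854]
```

Run:
```python
from h import *
for n in ("scene","top"):
    d=np.load(f"{n}_d.npy"); w,c=cloud(n,d)
    def z(x0,x1,y0,y1):
        m=(c[...,0]>x0)&(c[...,0]<x1)&(c[...,1]>y0)&(c[...,1]<y1)&(c[...,2]>.05)&(c[...,2]<.1)&(d>0)
        return m.sum(),np.median(c[...,2][m]).round(5),c[...,2][m].mean().round(5)
    print(n,'shield',z(-.012,.018,-.05,-.02),'board front',z(-.034,-.022,-.055,-.015),'rear',z(.03,.055,-.055,-.015),'plate',z(-.08,-.063,-.055,-.015),'plateL rear',z(.063,.074,.02,.05))
```

```text
scene shield (np.int64(294), np.float64(0.07378), np.float64(0.07377)) board front (np.int64(155), np.float64(0.07233), np.float64(0.07234)) rear (np.int64(307), np.float64(0.07239), np.float64(0.07243)) plate (np.int64(172), np.float64(0.06983), np.float64(0.0698)) plateL rear (np.int64(86), np.float64(0.06971), np.float64(0.06966))
top shield (np.int64(131), np.float64(0.07332), np.float64(0.07334)) board front (np.int64(67), np.float64(0.07199), np.float64(0.07195)) rear (np.int64(138), np.float64(0.07183), np.float64(0.07202)) plate (np.int64(99), np.float64(0.0692), np.float64(0.06944)) plateL rear (np.int64(45), np.float64(0.06925), np.float64(0.06961))
```

```bash
sed -i 's/ztip-.013\]/ztip-.0154]/; s/+\[0,0,.013\]).round/+[0,0,.0154]).round/' h.py
python3 - <<'E'
from h import *
o,P,r=state(); print(inP(P))
rows((W(-.108,-.0362,.085),PY),(W(-.108,-.0362,.0675),PY))
E
```

```text
[-0.11   -0.0361  0.1241]
clock 15.55 pos [ 0.493  -0.3642  0.1087] q [-3.870e+01  1.370e+01  1.065e+02 -1.000e-01  5.940e+01 -1.231e+02] F [-0.75 -0.23  0.41] open 0.0564
[ 0.1956, -0.0092, 0.0006, -0.0013, -0.0017, 0.0016 ]  dist 39 deg 0.5
[ 0.2831, -0.0087, 0.0011, -0.0013, -0.0017, 0.0016 ]  dist 57 deg 0.5
```

Call:
play_rows([
  [0,-0.009,0.001,-0.001,-0.002,0.002],
  [0.06,-0.009,0.001,-0.001,-0.002,0.002],
  [0.12,-0.009,0.001,-0.001,-0.002,0.002],
  [0.18,-0.009,0.001,-0.001,-0.002,0.002],
  [0.18,-0.009,0.001,-0.001,-0.002,0.002],
])

```text
clock: 16.18
ee_pos: [0.4938, -0.3634, 0.0704]
eef_rot: [55.3, 89.7, 139.9]
contact_force: [0.0, -0.2, 0.7]
opening: 0.0706
```

Run:
```python
from h import *
import cv2
p,d=get_image("scene"); a=p[330:450,350:500,::-1]; cv2.imwrite("pics/s11.png",cv2.resize(a,None,fx=5,fy=5,interpolation=cv2.INTER_CUBIC))
o,P,r=state(); print(inP(P))
rows((W(-.108,-.0362,.0675),PY))
```

```text
[-0.1087 -0.0356  0.0868]
clock 16.23 pos [ 0.4944 -0.3639  0.0714] q [ -38.7   16.5  107.4    0.    56.4 -123.3] F [ 0.5  -0.77  0.36] open 0.0701
[ 0.0964, -0.0040, -0.0032, -0.0003, 0.0007, -0.0010 ]  dist 19 deg 0.2
```

View pics/s11.png

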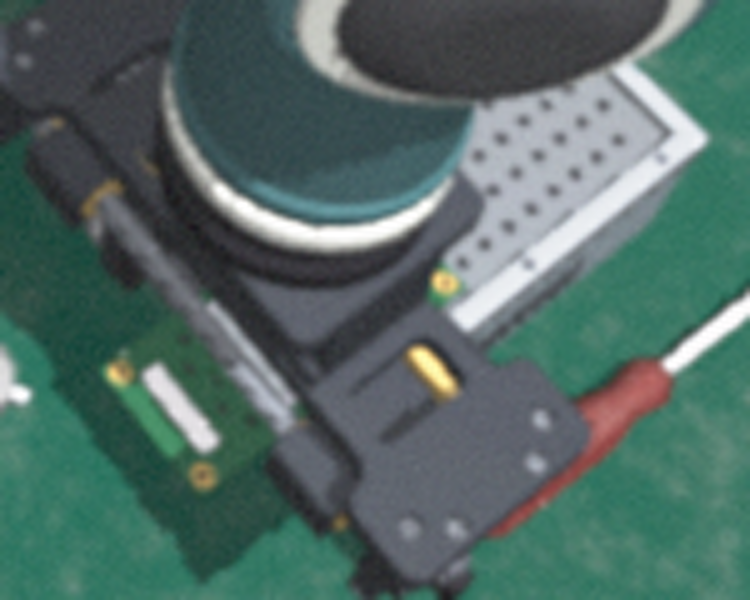

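Call:
play_rows([
  [0.03,-0.004,-0.003,0,0,-0.001],
  [0.06,-0.004,-0.003,0,0,-0.001],
  [0.085,-0.004,-0.003,0,0,-0.001],
  [0.096,-0.004,-0.003,0,0,-0.001],
  [0.096,-0.004,-0.003,0,0,-0.001],
])

```text
clock: 16.85
ee_pos: [0.4949, -0.3644, 0.052]
eef_rot: [7.9, 89.9, 92.5]
contact_force: [-0.5, -0.1, -0.2]
opening: 0.0702
```

Run:
```python
from h import *
o,P,r=state(); print(inP(P))
rows((W(-.108,-.0362,.0675),PY))
```

```text
[-0.1081 -0.0361  0.0674]
clock 16.85 pos [ 0.4949 -0.3644  0.052 ] q [-3.870e+01  1.780e+01  1.080e+02  1.000e-01  5.430e+01 -1.234e+02] F [-0.49 -0.06 -0.2 ] open 0.0702
[ -0.0006, -0.0005, -0.0006, -0.0003, 0.0008, -0.0001 ]  dist 0 deg 0.1
```

Call:
play_rows([
  [0,0,0,0,0,0],
  [0,0,0,0,0,0],
  [0,0,0,0,0,0],
  [0,0,0,0,0,0],
], gripper=0.4, force=25)

```text
clock: 17.35
ee_pos: [0.495, -0.3645, 0.0521]
eef_rot: [2.1, 89.9, 86.7]
contact_force: [0.1, -0.2, 0.5]
opening: 0.0488
```

Run:
```python
from h import *
o,P,r=state(); print(inP(P),o['opening'],o['contact_force'])
```

```text
[-0.108  -0.0362  0.0675] 0.04883494744121976 [ 0.12406533 -0.17989462  0.52678184]
```

Call:
play_rows([
  [-0.01,0,0,0,0,0],
  [-0.03,0,0,0,0,0],
  [-0.06,0,0,0,0,0],
  [-0.1,0,0,0,0,0],
  [-0.12,0,0,0,0,0],
])

```text
clock: 17.98
ee_pos: [0.4955, -0.3649, 0.0772]
eef_rot: [-36.1, 89.9, 48.5]
contact_force: [0.3, -0.1, -0.4]
opening: 0.0486
```

Run:
```python
from h import *
import cv2
p,d=get_image("scene"); a=p[330:450,350:500,::-1]; cv2.imwrite("pics/s12.png",cv2.resize(a,None,fx=5,fy=5,interpolation=cv2.INTER_CUBIC))
o,P,r=state(); print(inP(P),o['opening'],o['contact_force'])
w,c=cloud("scene",d)
for x0,x1 in ((-.136,-.125),(-.125,-.115),(-.115,-.105),(-.03,-.018),(-.045,-.03)):
    m=(c[...,0]>x0)&(c[...,0]<x1)&(c[...,1]>-.058)&(c[...,1]<-.014)&(c[...,2]>.06)&(c[...,2]<.12)&(d>0)
    g=m&(p[...,1]>p[...,0]*1.5)
    print(x0,g.sum(),np.median(c[...,2][g]) if g.any() else None)
```

```text
[-0.1073 -0.0367  0.093 ] 0.04917610769181841 [ 0.39587617  0.74848172 -0.36811602]
-0.136 83 0.0972246020024392
-0.125 78 0.0970771721789273
-0.115 62 0.09698125706511809
-0.03 1 0.0969632026560741
-0.045 10 0.09632163601691886
```

View pics/s12.png

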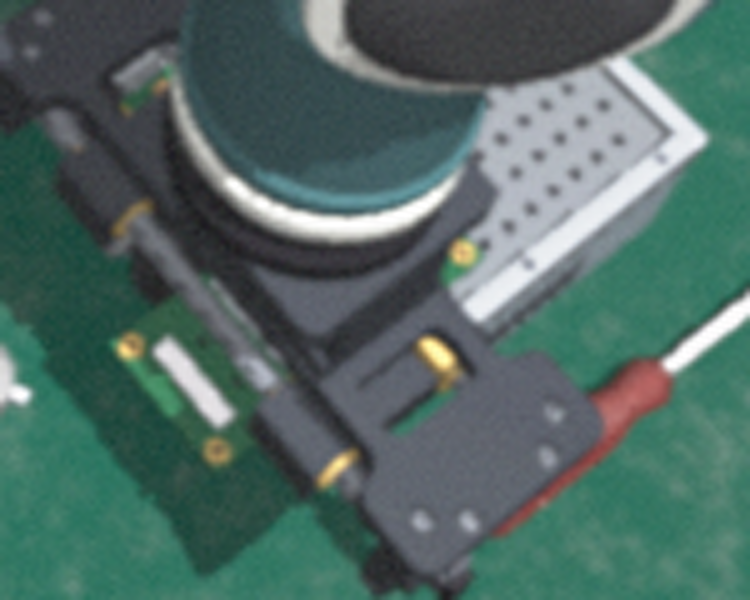

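```bash
cat >> h.py <<'E'
def TR(x,y,ztip): return Rz(tray[2])@[x,y,0]+[tray[0],tray[1],ztip-.0154]
E
python3 - <<'E'
from h import *
print(TR(0,.0305,.2))
rows((W(-.108,-.0362,.2),PY),(TR(0,.0305,.2),TY))
E
```

```text
[0.64182271 0.08865794 0.1846    ]
clock 18.02 pos [ 0.4957 -0.3651  0.0776] q [-3.880e+01  1.610e+01  1.071e+02  1.000e-01  5.670e+01 -1.234e+02] F [ 0.4   0.75 -0.37] open 0.0492
[ -0.5352, 0.0027, 0.0030, -0.0003, 0.0004, 0.0005 ]  dist 107 deg 0.1
[ -0.5315, -0.5148, 2.3279, 0.5139, 0.0007, 0.0001 ]  dist 489 deg 92.5
```

Level grip confirmed (board 97 mm high at both ends). Lift, then carry.

Call:
play_rows([
  [-0.1,0,0,0,0,0],
  [-0.2,0,0,0,0,0],
  [-0.3,0,0,0,0,0],
  [-0.4,0,0,0,0,0],
  [-0.5,0,0,0,0,0],
  [-0.535,0,0,0,0,0],
])

```text
clock: 18.77
ee_pos: [0.4963, -0.3658, 0.187]
eef_rot: [-96.9, 89.8, -12.3]
contact_force: [-0.0, 0.1, -1.4]
opening: 0.0487
```

Call:
play_rows([
  [0,-0.06,0.1,0,0,0],
  [0,-0.12,0.25,0.03,0,0],
  [0,-0.18,0.4,0.06,0,0],
  [0,-0.24,0.55,0.1,0,0],
  [0,-0.3,0.7,0.14,0,0],
  [0,-0.35,0.85,0.18,0,0],
  [0,-0.4,0.95,0.2,0,0],
])

```text
clock: 19.65
ee_pos: [0.5938, -0.1827, 0.1866]
eef_rot: [-53.2, 89.8, -4.7]
contact_force: [0.1, -0.4, 0.2]
opening: 0.0489
```

Run:
```python
from h import *
rows((TR(0,.0305,.2),TY))
```

```text
clock 19.65 pos [ 0.5938 -0.1827  0.1866] q [-19.4  10.7 101.3   0.   67.8 -67.9] F [ 0.1  -0.41  0.18] open 0.0489
[ 0.0105, 0.7191, 1.1751, 0.3133, 0.0009, 0.0004 ]  dist 276 deg 56.4
```

Call:
play_rows([
  [0,0.07,0.12,0.03,0,0],
  [0,0.17,0.28,0.07,0,0],
  [0,0.27,0.44,0.11,0,0],
  [0,0.37,0.6,0.15,0,0],
  [0,0.47,0.76,0.19,0,0],
  [0,0.53,0.86,0.22,0,0],
])

```text
clock: 20.4
ee_pos: [0.6281, 0.0182, 0.1861]
eef_rot: [-3.7, 89.9, 5.1]
contact_force: [-0.4, 0.8, 0.2]
opening: 0.049
```

Run:
```python
from h import *
rows((TR(0,.0305,.17),TY))
```

```text
clock 20.4 pos [0.6281 0.0182 0.1861] q [ -0.6  11.5 100.4   0.   68.   -9.4] F [-0.38  0.82  0.22] open 0.049
[ 0.1576, 0.3375, 0.1215, 0.0926, 0.0005, -0.0000 ]  dist 78 deg 16.7
```

Call:
play_rows([
  [0,0.1,0.04,0.03,0,0],
  [0.05,0.25,0.08,0.06,0,0],
  [0.15,0.3375,0.1215,0.0926,0,0],
  [0.3,0.3375,0.1215,0.0926,0,0],
  [0.3,0.3375,0.1215,0.0926,0,0],
  [0.3,0.3375,0.1215,0.0926,0,0],
])

```text
clock: 21.15
ee_pos: [0.6421, 0.0885, 0.1266]
eef_rot: [11.9, 89.9, 4.0]
contact_force: [1.6, -0.5, -1.1]
opening: 0.0485
```

Run:
```python
from h import *
import cv2
p,d=get_image("scene"); cv2.imwrite("pics/s13.png",cv2.resize(p[180:300,230:380,::-1],None,fx=5,fy=5,interpolation=cv2.INTER_CUBIC))
w,c=cloud("scene",d)
p2,d2=get_image("top"); cv2.imwrite("pics/t13.png",cv2.resize(p2[150:270,220:370,::-1],None,fx=5,fy=5,interpolation=cv2.INTER_CUBIC))
t=(w-[tray[0],tray[1],0])@Rz(tray[2])
o,P,r=state(); print((Rz(-tray[2])@(P-[tray[0],tray[1],0])).round(4))
g=(p[...,1]>p[...,0]*1.4)&(t[...,2]>.09)&(t[...,2]<.16)&(abs(t[...,0])<.08)&(abs(t[...,1])<.12)&(d>0)
print(g.sum(),np.percentile(t[g],[2,50,98],axis=0).round(4))
rows((TR(0,.0305,.05),TY))
```

```text
[0.0011 0.0304 0.1278]
415 [[-2.460e-02 -5.700e-02  1.435e-01]
 [-1.000e-04 -2.580e-02  1.461e-01]
 [ 2.470e-02  5.860e-02  1.489e-01]]
clock 21.25 pos [0.6429 0.0884 0.1278] q [  5.6  16.4 100.9  -0.   62.5  13.5] F [ 0.04 -0.62 -0.69] open 0.0488
[ 0.4659, -0.0001, -0.0073, -0.0001, 0.0012, -0.0003 ]  dist 93 deg 0.2
```

View pics/s13.png

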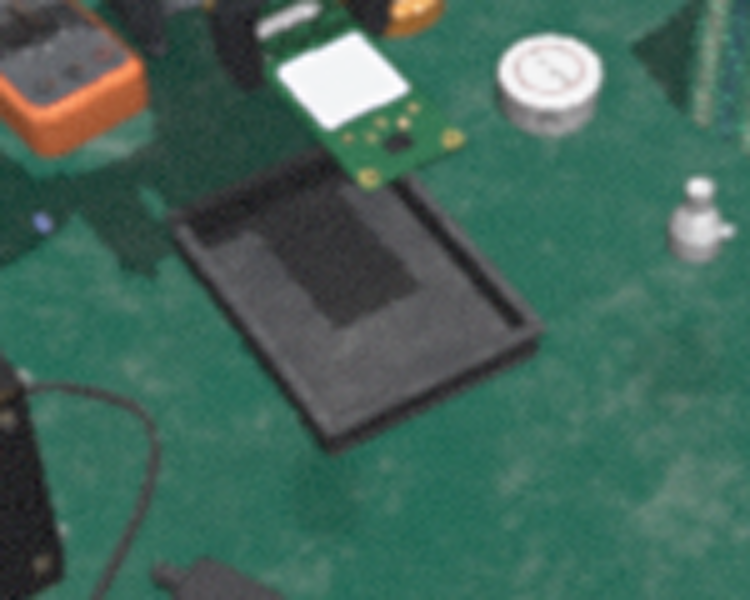

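View pics/t13.png

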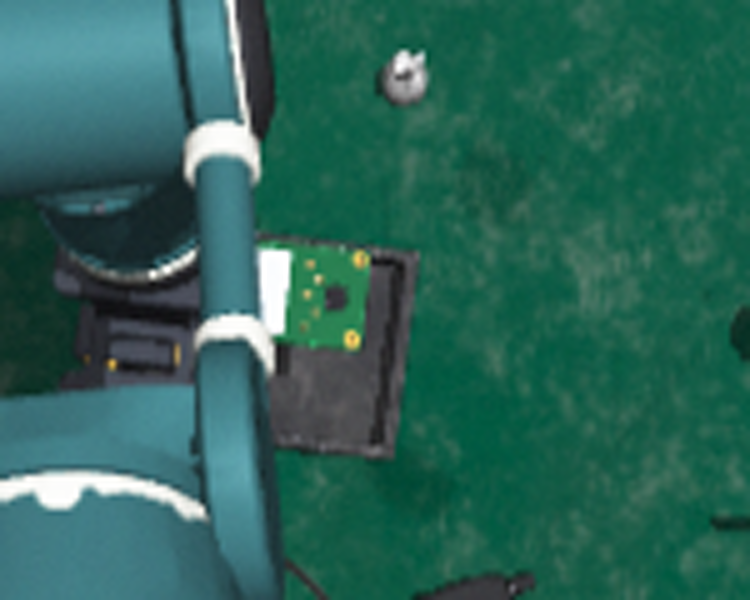

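Call:
play_rows([
  [0.1,0,0,0,0,0],
  [0.2,0,-0.003,0,0,0],
  [0.3,0,-0.006,0,0,0],
  [0.4,0,-0.006,0,0,0],
  [0.46,0,-0.006,0,0,0],
  [0.46,0,-0.006,0,0,0],
])

```text
clock: 22.0
ee_pos: [0.6409, 0.0886, 0.0339]
eef_rot: [11.5, 89.9, 3.6]
contact_force: [0.5, -0.7, -0.4]
opening: 0.049
```

Run:
```python
from h import *
import cv2
p,d=get_image("scene"); cv2.imwrite("pics/s14.png",cv2.resize(p[180:300,230:380,::-1],None,fx=5,fy=5,interpolation=cv2.INTER_CUBIC))
w,c=cloud("scene",d)
t=(w-[tray[0],tray[1],0])@Rz(tray[2])
o,P,r=state(); print((Rz(-tray[2])@(P-[tray[0],tray[1],0])).round(4))
g=(p[...,1]>p[...,0]*1.4)&(t[...,2]>.035)&(t[...,2]<.08)&(abs(t[...,0])<.05)&(abs(t[...,1])<.09)&(d>0)
print(g.sum(),np.percentile(t[g],[2,50,98],axis=0).round(4))
A=np.c_[t[g][:,:2],np.ones(g.sum())]; print(np.linalg.lstsq(A,t[g][:,2],rcond=None)[0])
rows((TR(0,.0305,.01),TY))
```

```text
[0.     0.0305 0.0352]
372 [[-0.0259 -0.0574  0.0505]
 [-0.0011 -0.0274  0.0535]
 [ 0.0233  0.0566  0.0567]]
[0.00153179 0.01096025 0.05380765]
clock 22.05 pos [0.6418 0.0886 0.0352] q [  5.7  21.9 104.4  -0.   53.5  13.6] F [-0.74  0.2   0.61] open 0.0487
[ 0.2028, -0.0001, -0.0007, -0.0001, 0.0009, -0.0002 ]  dist 41 deg 0.2
```

View pics/s14.png

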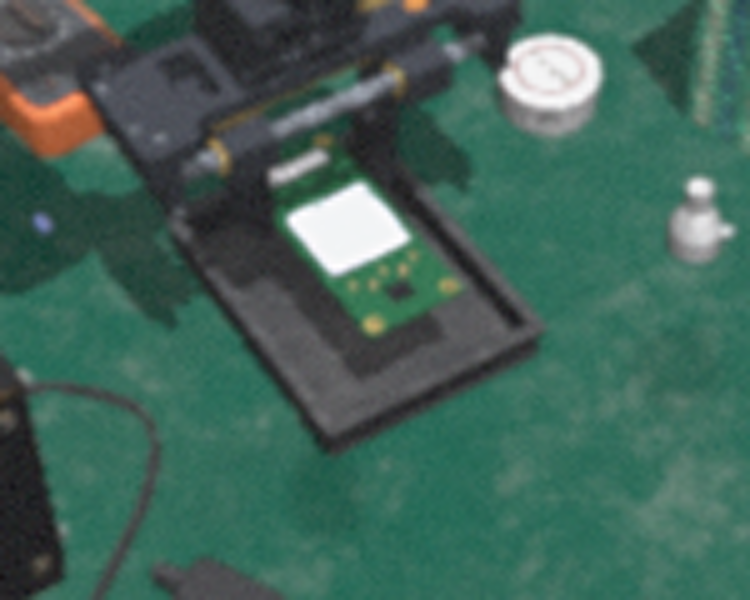

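Call:
play_rows([
  [0.05,0,0,0,0,0],
  [0.1,0,0,0,0,0],
  [0.15,0,0,0,0,0],
  [0.19,0,0,0,0,0],
  [0.21,0,0,0,0,0],
  [0.215,0,0,0,0,0],
  [0.215,0,0,0,0,0],
])

```text
clock: 22.92
ee_pos: [0.6422, 0.0887, -0.0077]
eef_rot: [13.2, 89.8, 5.3]
contact_force: [0.6, 0.3, -0.6]
opening: 0.0488
```

Call:
play_rows([
  [0.005,0,0,0,0,0],
  [0.01,0,0,0,0,0],
  [0.01,0,0,0,0,0],
])

```text
clock: 23.3
ee_pos: [0.6422, 0.0887, -0.0096]
eef_rot: [12.6, 89.8, 4.7]
contact_force: [-1.1, -0.6, -1.3]
opening: 0.0489
```

Call:
play_rows([
  [0.004,0,0,0,0,0],
  [0.006,0,0,0,0,0],
  [0.006,0,0,0,0,0],
])

```text
clock: 23.68
ee_pos: [0.6422, 0.0887, -0.0109]
eef_rot: [12.9, 89.8, 5.0]
contact_force: [0.2, -0.7, 0.1]
opening: 0.0486
```

Call:
play_rows([
  [0.004,0,0,0,0,0],
  [0.006,0,0,0,0,0],
  [0.006,0,0,0,0,0],
])

```text
clock: 24.05
ee_pos: [0.6423, 0.0887, -0.011]
eef_rot: [12.7, 89.8, 4.8]
contact_force: [-2.8, -0.2, 5.6]
opening: 0.0488
```

Run:
```python
from h import *
import cv2
p,d=get_image("scene"); cv2.imwrite("pics/s15.png",cv2.resize(p[180:300,230:380,::-1],None,fx=5,fy=5,interpolation=cv2.INTER_CUBIC))
w,c=cloud("scene",d)
t=(w-[tray[0],tray[1],0])@Rz(tray[2])
o,P,r=state(); print((Rz(-tray[2])@(P-[tray[0],tray[1],0])).round(4),o['contact_force'].round(1),o['wrist_torque'].round(2))
g=(p[...,1]>p[...,0]*1.4)&(t[...,2]>-.005)&(t[...,2]<.03)&(abs(t[...,0])<.05)&(abs(t[...,1])<.065)&(d>0)
print(g.sum(),np.percentile(t[g],[2,50,98],axis=0).round(4))
A=np.c_[t[g][:,:2],np.ones(g.sum())]; print(np.linalg.lstsq(A,t[g][:,2],rcond=None)[0])
f=(abs(t[...,0])<.045)&(t[...,1]<-.062)&(t[...,1]>-.068)&(d>0)&(t[...,2]<.03); print('floor',np.median(t[...,2][f]))
f=(t[...,0]<-.035)&(t[...,0]>-.048)&(t[...,1]<-.0)&(t[...,1]>-.06)&(d>0)&(t[...,2]<.03); print('floor',np.median(t[...,2][f]))
```

```text
[ 0.0004  0.0306 -0.011 ] [-2.1 -0.4  5.5] [-0.04  0.67  0.05]
347 [[-0.0249 -0.0559  0.0041]
 [ 0.0007 -0.0257  0.0086]
 [ 0.0269  0.0566  0.0121]]
[-0.01559054  0.01360411  0.0086691 ]
floor 0.021984080040969068
floor 0.0029944799247129195
```

View pics/s15.png

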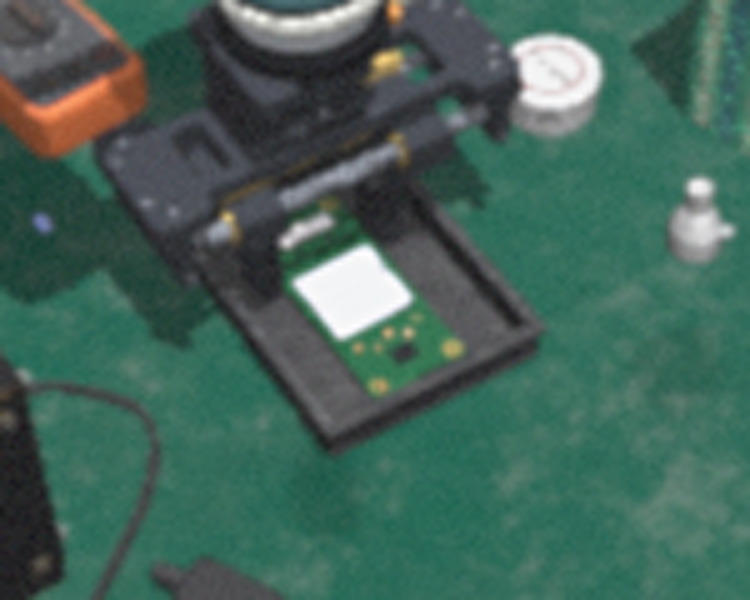

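Call:
play_rows([
  [-0.003,0,0,0,0,0.004],
  [-0.003,0,0,0,0,0.008],
  [-0.003,0,0,0,0,0.011],
  [-0.003,0,0,0,0,0.011],
])

```text
clock: 24.6
ee_pos: [0.6421, 0.0884, -0.0106]
eef_rot: [85.5, 88.0, 77.5]
contact_force: [0.7, 0.3, -0.1]
opening: 0.0491
```

Run:
```python
from h import *
import cv2
p,d=get_image("scene")
w,c=cloud("scene",d)
t=(w-[tray[0],tray[1],0])@Rz(tray[2])
o,P,r=state(); print((Rz(-tray[2])@(P-[tray[0],tray[1],0])).round(4),o['contact_force'].round(1),o['wrist_torque'].round(2))
g=(p[...,1]>p[...,0]*1.4)&(t[...,2]>-.005)&(t[...,2]<.03)&(abs(t[...,0])<.05)&(abs(t[...,1])<.065)&(d>0)
print(g.sum(),np.percentile(t[g],[2,50,98],axis=0).round(4))
A=np.c_[t[g][:,:2],np.ones(g.sum())]; print(np.linalg.lstsq(A,t[g][:,2],rcond=None)[0])
```

```text
[ 0.0003  0.0304 -0.0106] [-0.7 -0.8 -0.7] [-0.05  0.13 -0.  ]
339 [[-0.0249 -0.0539  0.003 ]
 [ 0.0006 -0.0266  0.0075]
 [ 0.0253  0.0458  0.0121]]
[-0.00878017  0.04252113  0.0079622 ]
```

Call:
play_rows([
  [0,0,0,0,0,0],
  [0,0,0,0,0,0],
  [0,0,0,0,0,0],
  [0,0,0,0,0,0],
], gripper=0.66)

```text
clock: 25.15
ee_pos: [0.6422, 0.0885, -0.0105]
eef_rot: [85.2, 88.0, 77.3]
contact_force: [-0.3, -0.4, -0.0]
opening: 0.0583
```

Run:
```python
from h import *
import cv2
p,d=get_image("scene"); cv2.imwrite("pics/s16.png",cv2.resize(p[180:300,230:380,::-1],None,fx=5,fy=5,interpolation=cv2.INTER_CUBIC))
w,c=cloud("scene",d)
t=(w-[tray[0],tray[1],0])@Rz(tray[2])
o,P,r=state(); print((Rz(-tray[2])@(P-[tray[0],tray[1],0])).round(4),o['contact_force'].round(1),o['opening'])
g=(p[...,1]>p[...,0]*1.4)&(t[...,2]>-.005)&(t[...,2]<.03)&(abs(t[...,0])<.05)&(abs(t[...,1])<.065)&(d>0)
print(g.sum(),np.percentile(t[g],[2,50,98],axis=0).round(4))
A=np.c_[t[g][:,:2],np.ones(g.sum())]; print(np.linalg.lstsq(A,t[g][:,2],rcond=None)[0])
rows((TR(0,.0305,.1),TY))
```

```text
[ 0.0004  0.0304 -0.0105] [ 0.5 -0.3 -0.2] 0.05805925984600762
323 [[-0.0254 -0.054   0.0016]
 [-0.001  -0.0249  0.0051]
 [ 0.025   0.0548  0.0088]]
[-0.00559696  0.00137732  0.00523826]
clock 25.2 pos [ 0.6422  0.0885 -0.0105] q [  4.6  25.  105.9   2.6  48.5  10.8] F [ 0.54 -0.32 -0.24] open 0.0581
[ -0.4753, 0.0172, -0.0004, -0.0002, 0.0009, -0.0112 ]  dist 95 deg 2.0
```

View pics/s16.png

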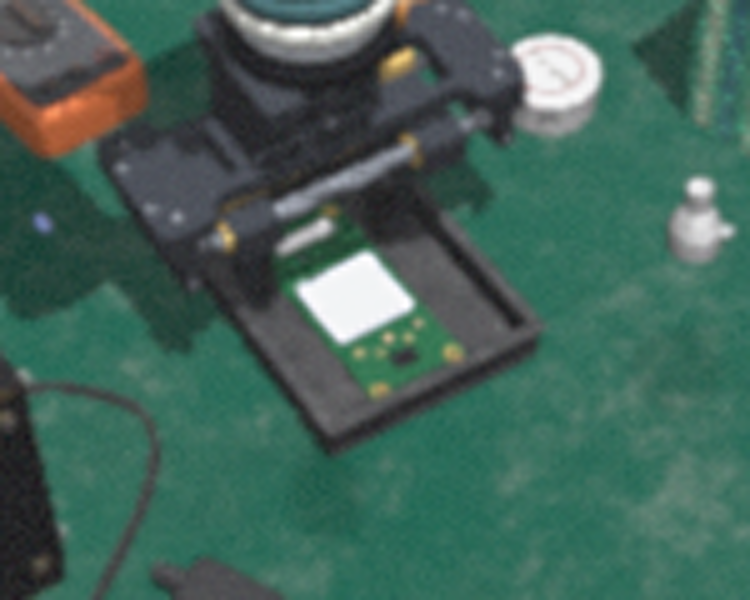

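Board is flat on the floor (top at 5.2 mm; expected 5.4). Retreat straight up.

Call:
play_rows([
  [-0.02,0,0,0,0,0],
  [-0.08,0.003,0,0,0,0],
  [-0.2,0.007,0,0,0,0],
  [-0.4,0.014,0,0,0,0],
  [-0.65,0.022,0,0,0,-0.011],
  [-0.9,0.03,0,0,0,-0.011],
  [-1.0,0.035,0,0,0,-0.011],
])

```text
clock: 26.08
ee_pos: [0.6439, 0.0889, 0.1948]
eef_rot: [13.6, 89.4, 5.6]
contact_force: [0.4, 0.4, -0.1]
opening: 0.0582
```

Call:
play_rows([
  [0,0.1,-0.1,0,0,0],
  [0,0.3,-0.3,0,0,0],
  [0,0.5,-0.5,0,0,0],
  [0,0.7,-0.7,0,0,0],
  [0,0.8,-0.8,0,0,0],
  [0,0.8,-0.8,0,0,0],
])

```text
clock: 26.82
ee_pos: [0.5056, 0.2704, 0.1925]
eef_rot: [9.8, 89.5, 2.1]
contact_force: [0.4, -0.1, 0.0]
opening: 0.0584
```

Run:
```python
from h import *
import cv2
p,d=get_image("scene"); cv2.imwrite("pics/s17.png",cv2.resize(p[180:460,225:545,::-1],(685,600),interpolation=cv2.INTER_CUBIC))
p2,d2=get_image("top"); cv2.imwrite("pics/t17.png",cv2.resize(p2[140:310,150:500,::-1],(800,388),interpolation=cv2.INTER_CUBIC))
w,c=cloud("scene",d)
t=(w-[tray[0],tray[1],0])@Rz(tray[2])
g=(p[...,1]>p[...,0]*1.4)&(t[...,2]>-.005)&(t[...,2]<.03)&(abs(t[...,0])<.05)&(abs(t[...,1])<.065)&(d>0)
print(g.sum(),np.percentile(t[g],[2,50,98],axis=0).round(4))
A=np.c_[t[g][:,:2],np.ones(g.sum())]; print(np.linalg.lstsq(A,t[g][:,2],rcond=None)[0])
o=observe(); print(o['clock'],o['ee_pos'],o['contact_force'])
```

```text
346 [[-0.0253 -0.0533  0.0022]
 [-0.0029 -0.023   0.0054]
 [ 0.0255  0.0565  0.0085]]
[-0.00991569 -0.0007264   0.00539197]
26.925 [0.5072691  0.26893982 0.19284915] [-0.24651745 -0.52048671  0.36348774]
```

View pics/s17.png

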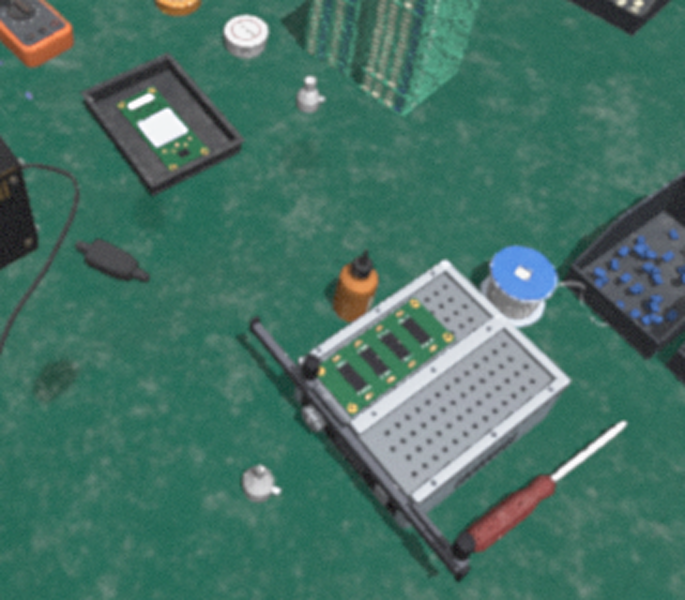

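View pics/t17.png

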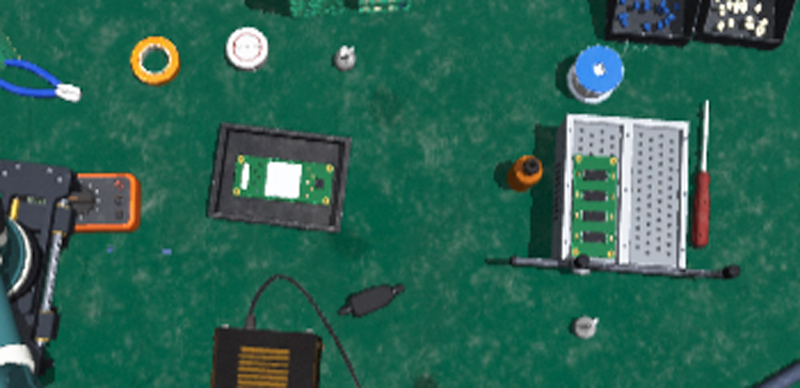

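```bash
python3 -c "
from station import *
print(finish_job()); print(observe()['clock'])"
```

```text
the job is handed in; nothing more can be done
None
the job is handed in; nothing more can be done
```

The shield board now lies flat in the black tray, and I handed the job in after about 27 s on the clock; no verdict was reported.

**Steps:** I slid the right gate fully open by its knob and dragged the board out until its centre was about 7 mm inside the front edge. I then pinched it by its sides, lifted it level, carried it over, and lowered it until its far end touched the tray floor before letting go. On release the gripped end settled by roughly 5 mm.

**Last checks:**
- **Gate:** it stopped hard against the end with 9.4 N on the fingers. The knob measured at y = −114 mm, against −114.5 mm expected.
- **Board:** its top is at 5.4 mm above the bench, exactly the floor height plus its thickness. It is level within the depth noise (slopes of 0.01 or less) and near the tray's centre.
- **Surroundings:** in the final pictures the chips board is behind its shut gate and nothing else looks moved. The arm was clear, with forces of about 0.

**What disagreed:** the fingertips sit about 32 mm higher than the reported tool position and the stated tip length imply. Because of this, my first push passed over the knob without touching anything. I corrected it using the depth image and the touch on the shield. At the tray floor the corrected height was still about 1.4 mm off.

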